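Sort out the swapped things of the strip test

TASK

The four things for the strip test have been put on one another's mats. Swap them round (the empty steel tray may serve as a free spot on the way) so that each stands upright in the middle of its own mat: the dropper bottle on the triangular mat, the slide carton lengthwise on the oblong mat, the specimen cup on the round mat and the strip canister on the square mat. Do not tip any of them over, and leave the roll of tape where it lies.

Things in the scene. Friction and masses are not known exactly. Their poses are not given: they have to be found in the camera images.
- dropper_center (a point): Dropper bottle, upright, 62 mm tall: a cylindrical body 27 mm in diameter up to 38 mm high, tapering in above, and a cap 18 mm in diameter from 44 mm to the top. About 20 g. The point is on its axis, half-way up (31 mm above its foot); z is up along its axis.
- carton_center (a point): Small closed cardboard carton of slides, 33 mm (its x) by 82 mm (its y, the long way) and 56 mm tall (z), about 160 g. The point is its centre, 28 mm above its underside. It stands turned up to 65 degrees either way from its long side lying left to right; grasp it across the 33 mm.
- cup_center (a point): Low white specimen cup with a screw lid that stays on, upright, 47 mm tall: body 47 mm in diameter, lid 55 mm in diameter from 31 mm to the top. About 30 g. The point is on its axis, half-way up (23.5 mm above its foot); z is up.
- canister_center (a point): Tall white test-strip canister with a wide dark lid that stays on, upright, 98 mm tall, the tallest of the four: body 42 mm in diameter, lid 49 mm in diameter from 72 mm to the top. About 50 g. The point is on its axis, half-way up (49 mm above its foot); z is up.
- triangle_mat: Fixed grey silicone mat, an equal-sided triangle with rounded corners, 62 mm from its centre to each corner and 36 mm to each side, 4 mm thick, with a lighter middle; lies on the worktop. Origin: centre of its underside, on the worktop (its top is 4 mm higher). Home of the dropper bottle. At the start one of the other three things stands on it, roughly in the middle.
- oblong_mat: Fixed grey silicone mat, 64 mm (its x) by 112 mm (its y, the long way), 4 mm thick, with a lighter middle; lies on the worktop. Origin: centre of its underside, on the worktop (its top is 4 mm higher). Home of the slide carton, whose long side shall lie along the mat's long side (either way round). At the start one of the other three things stands on it, roughly in the middle.
- round_mat: Fixed grey silicone mat, a disc 100 mm in diameter, 4 mm thick, with a lighter middle; lies on the worktop. Origin: centre of its underside, on the worktop (its top is 4 mm higher). Home of the specimen cup. At the start one of the other three things stands on it, roughly in the middle.
- square_mat: Fixed grey silicone mat, 92 by 92 mm, 4 mm thick, with a lighter middle; lies on the worktop. Origin: centre of its underside, on the worktop (its top is 4 mm higher). Home of the strip canister. At the start one of the other three things stands on it, roughly in the middle.
- steel_tray: Fixed shallow steel tray, 100 mm (its x) by 112 mm (its y, the long way), empty at the start: floor 3 mm thick, rim 3 mm thick and 8 mm high. Origin: centre of its underside, on the worktop. The free spot on which a thing can be parked.
- tape_center (a point): Loose roll of paper tape lying flat among the mats, 67 mm in diameter, 18 mm high, about 40 g; the point is its centre, 9 mm above the worktop. To be left where it is (another such roll lies farther off to the right, beyond the work).
There are look-alikes about, which are no part of the job. What is meant by the part that bears canister_center is not green, and is the smaller of those in its own colour.

How it is judged:
At the end, for the whole second after the job is handed in: Each thing stands released, upright (within 6 degrees) and at rest on its own mat, its centre within 15 mm of the mat's, seen from above: dropper bottle on the triangle, slide carton on the oblong (long sides within 15 degrees), specimen cup on the round, strip canister on the square mat (horizontal distance between dropper_center and triangle_mat below 0.015 m and angle between each of dropper_center, carton_center, cup_center, canister_center's own z axis and vertical below 0.1 rad and height (world z) of dropper_center between 0.031 and 0.039 m and linear speed of each of dropper, carton, cup, canister below 0.02 m/s and horizontal distance between carton_center and oblong_mat below 0.015 m and height (world z) of carton_center between 0.028 and 0.036 m and horizontal distance between cup_center and round_mat below 0.015 m and height (world z) of cup_center between 0.0235 and 0.0315 m and horizontal distance between canister_center and square_mat below 0.015 m and height (world z) of canister_center between 0.049 and 0.057 m and angle between the y axis of carton_center and the y axis of oblong_mat, either way round below 0.26 rad); the robot touches nothing.
It fails at once if the dropper bottle is tipped over (angle between dropper_center's own z axis and vertical above 0.6 rad).
It fails at once if the slide carton is tipped over (angle between carton_center's own z axis and vertical above 0.6 rad).
It fails at once if the specimen cup is tipped over (angle between cup_center's own z axis and vertical above 0.6 rad).
It fails at once if the strip canister is tipped over (angle between canister_center's own z axis and vertical above 0.6 rad).
It fails at once if the roll of tape is pushed from its place (more than 20 mm) (distance of tape_center from where it was at the start of the episode above 0.02 m).
It also fails if it takes over 144 s, if anything falls off the work surface, if the arm or the gripper's body presses on something with over 40 N, if the wrist force passes 120 N, or if a joint passes its speed limit or range.

ROBOT

A 6-joint arm with a two-finger parallel gripper is mounted at the origin on a cart in front of the work surface, level with it; the furniture and walls round the work are solid. World frame = base frame: x ahead of the robot, y to its left, z up, the work surface at z = 0. Lengths are in m, angles in rad, forces in N, time in s.
With the tool pointing down it reaches from about 0.25 to 0.775 m from the base axis. Payload 4 kg.
Tool frame: the origin (TCP) lies midway between the tips of the shut fingers; the grasp point (between the pads) lies 19 mm behind it; y points along the fingers, x is the direction in which the jaws open and shut, and the axes are right-handed (so a half turn about y gives the same grasp; the last joint's range is limited). The gripper opens to 94 mm and grips with 3 to 60 N. Pads are 16 mm wide; open, the fingers measure 119 mm over their backs; the gripper's body (75 mm by 177 mm) begins 78 mm behind the grasp point.
Start: joints at [1.174, 0.087, 1.371, -0, 1.684, -0.103], TCP at [0.159, 0.526, 0.206] pointing down, gripper open.
Joint ranges: [-3.1, 3.1], [-0.76, 2.03], [0.27, 2.55], [-1.08, 4.22], [0.17, 2.65], [-2.57, 2.57]. Speed limits (rad/s): [2.79, 2.79, 3.14, 3.14, 3.14, 3.14].

INTERFACE

Orientations are given as [roll, pitch, yaw] about the fixed x, y, z axes, in that order (R = Rz(yaw) Ry(pitch) Rx(roll)).
In Python, from bench import robot, snapshot, camera_info, ticket gives the robot as it stands.
- The arm moves only by the shell command python3 -m creep 'ROWS'. ROWS is JSON, a list of rows, each an object with "slide": the shift along the tool's x, y, z in mm, a list of three; "roll": the turn about the tool's y in degrees; "grip": the closure, from 0 (fully open) to 1 (shut). In form: [{"slide": [x, y, z], "roll": roll, "grip": grip}, ...]. A call has 1 to 20 rows; each row is the pose to reach, as a shift and turn from the pose commanded when the call began, along the tool's axes at that moment; what a row does not reach only later rows make up. A row lasts 1/12 s, in which the tool goes at most 41.7 mm and 7.16 degrees, less where a joint would pass 70% of its speed; a pose out of reach is approached as far as the arm can. A call with a gripper value outside its range is refused whole. The fingers move at their own pace and stop on an object; the grip force is fixed at half the most. Time passes only in rows, so rows that repeat a pose let the fingers close. It gives the time, the measured TCP pose, the force and the opening at its end, in the units of the state.
- robot.get_obs(): the state, without advancing time (a new reading comes with each control period).
- snapshot(name): name is "side" or "top"; returns the picture (480x640x3 uint8, red, green, blue); there is no depth.
- camera_info(name): a dict with "fx", "fy", "cx", "cy" (pixels), "cam_to_world" (4x4, takes a point from camera to world coordinates). Camera axes: x right, y down, z forward; pixel columns grow to the right and rows downward; lengths in m; the calibration is good to about 2 mm. A picture is of the moment at which its call begins. camera_info takes no time and is no camera call.
- ticket.close_job(): hands the job in, once; it reports no verdict.
The state is a dict: "time": time; "joint_positions": joint angles; "qvel": joint speeds; "joint_torque": joint torques, N m; "tool_pos": TCP position; "ee_rot": TCP orientation; "wrist_force": force on the tool from outside, world axes, zero at the start; "wrist_torque": the same for the moment, N m; "width": finger opening in m.
Only numpy, scipy, OpenCV 4.12 (cv2) and the standard library are available. Lean on these libraries where they do the work, as an engineer would, in place of code of your own. Each camera call takes 0.05 s, during which the arm holds its last target.

## Working session

There is one attempt and no reset: what is moved stays moved. The work goes in short steps, Python scripts to look and compute and a shell command to move; the robot and the scene stay as the last step left them, time stands still between calls to the robot, and variables do not carry over. Pictures are saved under pics/ and viewed, and the job is handed in when it is done.

```bash
mkdir -p pics; ls; python3 - <<'E'
from bench import robot, snapshot, camera_info
import cv2
print(robot.get_obs())
for n in("top","side"):
    cv2.imwrite(f"pics/{n}0.png",snapshot(n)[:,:,::-1]); c=camera_info(n); print(n,c)
E
```

```text
pics
{'time': 0.0, 'joint_positions': array([ 1.17388360e+00,  8.79272483e-02,  1.37219663e+00, -1.76493093e-05,
        1.68361608e+00, -1.03074727e-01]), 'qvel': array([ 4.97805516e-04, -1.95940557e-04,  4.44294672e-04, -2.61890244e-05,
        1.30495519e-03,  3.49112737e-05]), 'joint_torque': array([-1.94049506e-03, -3.40190756e+01, -3.02419639e+01,  7.13821664e-02,
        3.33905825e-02, -1.80749739e-04]), 'tool_pos': array([0.15908331, 0.52592881, 0.20434859]), 'ee_rot': array([-1.57059283,  0.00213771,  1.27695658]), 'wrist_force': array([0.22488996, 0.68428129, 0.10951548]), 'wrist_torque': array([0.00669623, 0.02764654, 0.01134212]), 'width': 0.09418938529979223}
top {'fx': 570.9072779684386, 'fy': 570.9072779684386, 'cx': 319.10463145300537, 'cy': 242.74977088610234, 'cam_to_world': array([[ 0.3138356 , -0.87388654,  0.371254  , -0.18972194],
       [-0.94947476, -0.28793889,  0.1248554 , -0.35871279],
       [-0.00221099, -0.39168037, -0.92009869,  1.8246367 ],
       [ 0.        ,  0.        ,  0.        ,  1.        ]])}
side {'fx': 525.1698323671507, 'fy': 525.1698323671507, 'cx': 315.90126849034027, 'cy': 245.26304290920973, 'cam_to_world': array([[-0.98674686, -0.1204935 ,  0.10868276,  0.33596386],
       [-0.16143636,  0.6612809 , -0.73256117,  0.94449718],
       [ 0.01639903, -0.74039779, -0.67196889,  1.07858523],
       [ 0.        ,  0.        ,  0.        ,  1.        ]])}
```

View pics/top0.png

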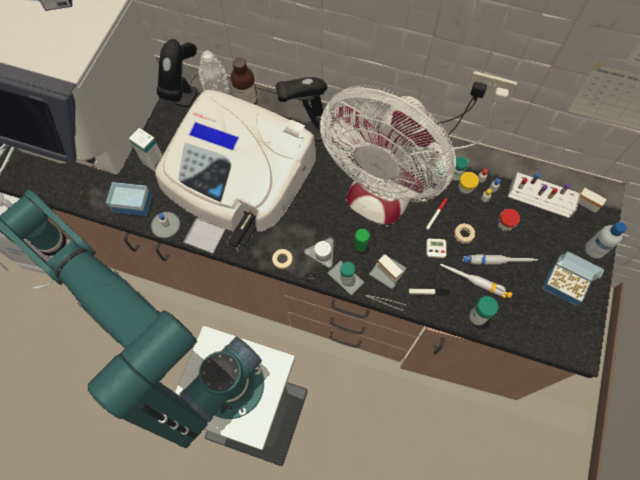

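View pics/side0.png

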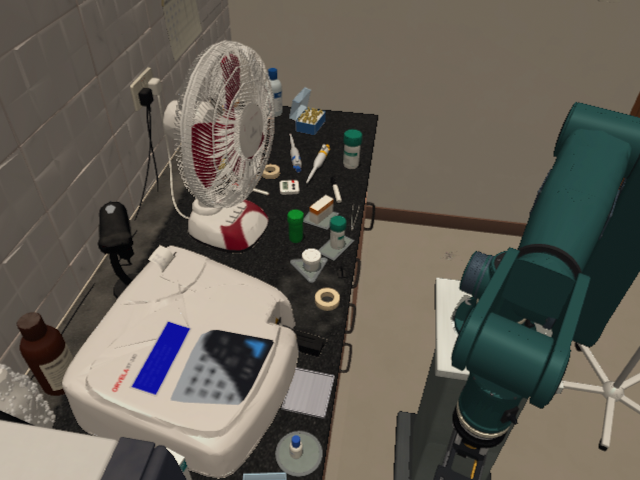

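```bash
python3 - <<'E'
import cv2
t=cv2.imread("pics/top0.png"); s=cv2.imread("pics/side0.png")
def c(im,x,y,w,h,k,n): cv2.imwrite(f"pics/{n}.png",cv2.resize(im[y:y+h,x:x+w],None,fx=k,fy=k,interpolation=cv2.INTER_CUBIC))
c(t,260,220,160,100,5,"ta");c(t,140,195,120,90,6,"tb");c(s,270,170,130,150,4,"sa");c(s,230,340,130,140,4,"sb")
E
```

```text
(no output)
```

View pics/ta.png

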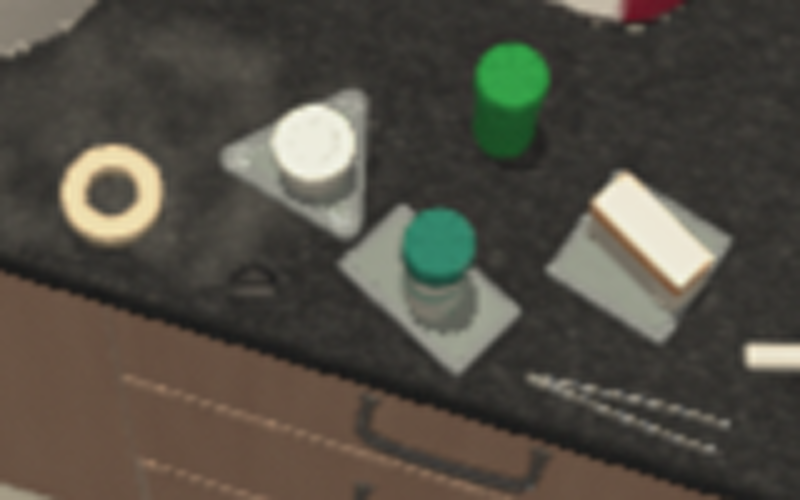

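View pics/tb.png

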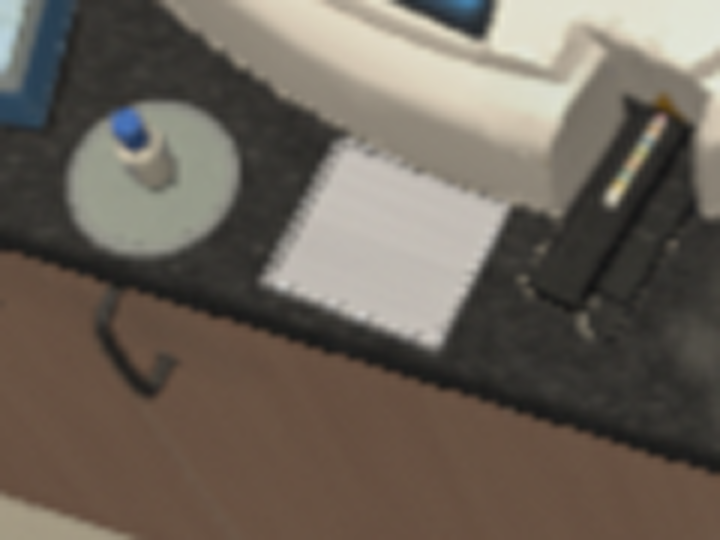

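View pics/sa.png

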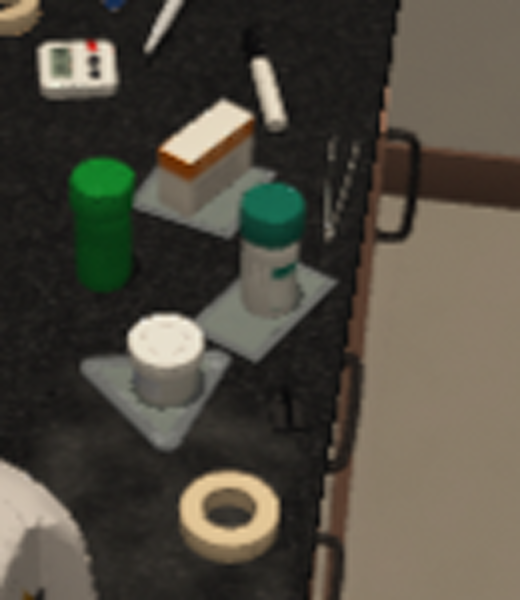

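View pics/sb.png

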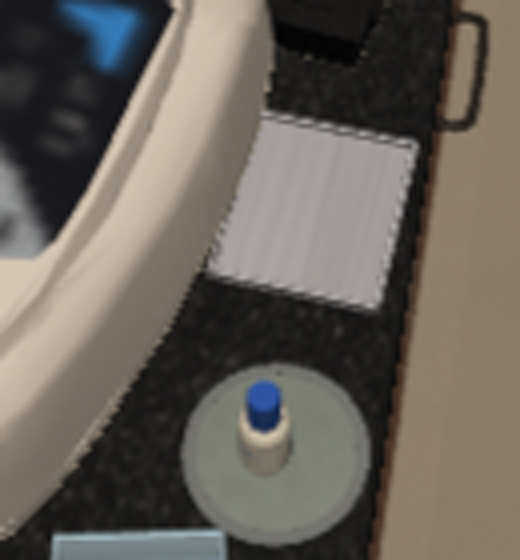

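```bash
cat > h.py <<'E'
from bench import camera_info
import numpy as np
from scipy.optimize import least_squares
CI={n:camera_info(n) for n in("top","side")}
CROP={"ta":("top",260,220,5),"tb":("top",140,195,6),"sa":("side",270,170,4),"sb":("side",230,340,4)}
def full(cr,p):
    n,x,y,k=CROP[cr]; return n,np.array([x+(p[0]+.5)/k-.5,y+(p[1]+.5)/k-.5])
def ray(n,p):
    c=CI[n];M=c["cam_to_world"];d=M[:3,:3]@[(p[0]-c["cx"])/c["fx"],(p[1]-c["cy"])/c["fy"],1];return M[:3,3],d
def atz(n,p,z):
    o,d=ray(n,p);return (o+d*(z-o[2])/d[2])[:2]
def proj(n,P):
    c=CI[n];M=c["cam_to_world"];q=(np.atleast_2d(P)-M[:3,3])@M[:3,:3]
    return np.c_[c["cx"]+c["fx"]*q[:,0]/q[:,2],c["cy"]+c["fy"]*q[:,1]/q[:,2]]
def az(cr,p,z): n,q=full(cr,p); return atz(n,q,z)
E
python3 - <<'E'
from h import *
np.set_printoptions(precision=4,suppress=True)
def show(name,z,*obs):
    print(name)
    for cr,pts in obs:
        w=np.array([az(cr,p,z) for p in pts]);print("  ",cr,w.tolist() if 0 else w.round(4).tolist(),"mean",w.mean(0))
        if len(w)>2: print("    edges",np.linalg.norm(w-np.roll(w,-1,0),axis=1), "dir",np.degrees([np.arctan2(*(w[(i+1)%len(w)]-w[i])[::-1]) for i in range(len(w))]))
show("tri",.003,("ta",[(222,157),(360,90),(352,240)]),("sa",[(83,366),(230,358),(166,448)]))
show("obl",.003,("ta",[(402,204),(522,308),(458,376),(338,263)]),("sa",[(258,361),(338,283)]))
show("sq",.003,("ta",[(733,240),(662,343),(546,268)]),("sa",[(277,175),(232,237),(133,205)]))
show("round",.003,("tb",[(153,178)]),("sb",[(276,453)]))
show("tray",.008,("tb",[(345,137),(508,205),(440,350),(262,285)]),("sb",[(265,112),(418,143),(380,308),(210,275)]))
show("tape",.018,("ta",[(112,194)]),("sa",[(230,512)]))
show("can",.102,("ta",[(440,241)]),("sa",[(273,205)]))
show("cup",.051,("ta",[(313,143)]),("sa",[(167,340)]))
show("carton",.060,("ta",[(626,171),(714,261),(682,296),(592,205)]),("sa",[(224,100),(254,123),(191,168),(158,154)]))
show("drop",.066,("tb",[(128,124)]),("sb",[(264,388)]))
E
```

```text
tri
   ta [[0.4997, -0.0718], [0.5774, -0.1467], [0.4696, -0.1756]] mean [ 0.5156 -0.1314]
    edges [0.108  0.1116 0.1081] dir [ -43.9485 -164.9978   73.855 ]
   sa [[0.5727, -0.146], [0.4673, -0.1737], [0.4985, -0.0745]] mean [ 0.5128 -0.1314]
    edges [0.109 0.104 0.103] dir [-165.2431   72.5628  -43.9295]
obl
   ta [[0.5053, -0.2], [0.4589, -0.2994], [0.3995, -0.2725], [0.4508, -0.1717]] mean [ 0.4536 -0.2359]
    edges [0.1097 0.0652 0.1131 0.0615] dir [-115.0348  155.6116   63.0655  -27.4549]
   sa [[0.4465, -0.1742], [0.3975, -0.2714]] mean [ 0.422  -0.2228]
sq
   ta [[0.5508, -0.4219], [0.4645, -0.3957], [0.4915, -0.3067]] mean [ 0.5023 -0.3748]
    edges [0.0902 0.0929 0.1295] dir [163.0719  73.1249 -62.7594]
   sa [[0.461, -0.3947], [0.4859, -0.3107], [0.5699, -0.3355]] mean [ 0.5056 -0.347 ]
    edges [0.0876 0.0876 0.1239] dir [  73.4949  -16.4716 -151.4851]
round
   tb [[0.4429, 0.4254]] mean [0.4429 0.4254]
   sb [[0.4402, 0.4254]] mean [0.4402 0.4254]
tray
   tb [[0.5008, 0.327], [0.49, 0.2195], [0.3931, 0.2222], [0.3985, 0.3353]] mean [0.4456 0.276 ]
    edges [0.108
[... 339 characters left out ...]
35 -0.0089]
can
   ta [[0.4508, -0.2396]] mean [ 0.4508 -0.2396]
   sa [[0.4479, -0.2362]] mean [ 0.4479 -0.2362]
cup
   ta [[0.5103, -0.1342]] mean [ 0.5103 -0.1342]
   sa [[0.5085, -0.1342]] mean [ 0.5085 -0.1342]
carton
   ta [[0.5528, -0.3396], [0.5094, -0.4119], [0.4793, -0.3983], [0.5223, -0.3248]] mean [ 0.516  -0.3687]
    edges [0.0842 0.033  0.0851 0.0339] dir [-120.9777  155.7706   59.6646  -25.9352]
   sa [[0.5091, -0.4118], [0.481, -0.386], [0.5213, -0.3202], [0.5495, -0.3328]] mean [ 0.5152 -0.3627]
    edges [0.0381 0.0772 0.0309 0.0888] dir [ 137.3709   58.5562  -24.1108 -117.0695]
drop
   tb [[0.4476, 0.4259]] mean [0.4476 0.4259]
   sb [[0.4465, 0.423]] mean [0.4465 0.423 ]
```

```bash
python3 - <<'E'
from h import *
for n,p,z in [("top",(165,190),0),("top",(165,190),.1),("top",(237,222),0),("top",(237,222),.1),("side",(297,340),0.1),("side",(297,340),0.0),("side",(190,472),0.1),("side",(190,472),0),("top",(233,243),0.0),("top",(256,212),.05),("side",(318,352),0),("top",(375,218),0),("side",(235,250),0),("top",(361,250),0),("side",(296,240),0),("top",(131,203),.0),("side",(265,478),.05),("side",(170,455),.05),("top",(440,200),.3),("top",(440,200),.2)]:
    print(n,p,z,atz(n,p,z).round(3))
E
```

```text
top (165, 190) 0 [0.569 0.484]
top (165, 190) 0.1 [0.527 0.437]
top (237, 222) 0 [0.531 0.189]
top (237, 222) 0.1 [0.492 0.159]
side (297, 340) 0.1 [0.485 0.207]
side (297, 340) 0.0 [0.5   0.132]
side (190, 472) 0.1 [0.624 0.543]
side (190, 472) 0 [0.654 0.502]
top (233, 243) 0.0 [0.452 0.173]
top (256, 212) 0.05 [0.568 0.126]
side (318, 352) 0 [0.441 0.159]
top (375, 218) 0 [ 0.699 -0.269]
side (235, 250) 0 [ 0.747 -0.167]
top (361, 250) 0 [ 0.566 -0.257]
side (296, 240) 0 [ 0.575 -0.244]
top (131, 203) 0.0 [0.483 0.578]
side (265, 478) 0.05 [0.491 0.509]
side (170, 455) 0.05 [0.69  0.496]
top (440, 200) 0.3 [ 0.671 -0.452]
top (440, 200) 0.2 [ 0.727 -0.458]
```

```bash
python3 - <<'E'
from h import *
def tri(a,b):
    A=[];B=[]
    for n,p in(a,b):
        o,d=ray(n,p);d/=np.linalg.norm(d);P=np.eye(3)-np.outer(d,d);A.append(P);B.append(P@o)
    return np.linalg.lstsq(np.vstack(A),np.hstack(B),rcond=None)[0].round(3)
print("green top",tri(full("ta",(512,75)),full("sa",(102,174))))
print("fan hub",tri(("top",(377,158)),("side",(240,128))))
print("fan plug R edge top",tri(("top",(455,165)),("side",(232,45))))
print("canister lid",tri(full("ta",(440,241)),full("sa",(273,205))))
E
```

```text
green top [ 0.578 -0.25   0.101]
fan hub [ 0.715 -0.239  0.372]
fan plug R edge top [ 0.748 -0.454  0.48 ]
canister lid [ 0.45  -0.239  0.1  ]
```

```bash
cat > d.py <<'E'
import sys
from h import *
from bench import robot
from scipy.spatial.transform import Rotation as Ro
o=robot.get_obs(); R=Ro.from_euler("xyz",o["ee_rot"]).as_matrix()
np.set_printoptions(precision=4,suppress=True)
yaw=np.degrees(np.arctan2(R[1,0],R[0,0])); print("t",round(o["time"],2),"tcp",o["tool_pos"],"yaw",yaw.round(1),"down",R[:,1],"w",round(o["width"],4),"F",o["wrist_force"])
for a in sys.argv[1:]:
    x,y,z,w=map(float,a.split(",")); print(a,"slide",(R.T@(np.array([x,y,z])-o["tool_pos"])*1000).round(1),"roll",round((yaw-w+180)%360-180,1))
E
python3 d.py .447,.4245,.13,90 .447,.4245,.014,90
```

```text
t 0.1 tcp [0.1591 0.526  0.2044] yaw 73.2 down [-0.0008 -0.0019 -1.    ] w 0.0938 F [0.2283 0.0892 0.9021]
.447,.4245,.13,90 slide [ -13.6   74.4 -305. ] roll -16.8
.447,.4245,.014,90 slide [ -13.4  190.4 -305. ] roll -16.8
```

```bash
python3 -m creep '[{"slide":[-1,0,-30],"roll":-3,"grip":0.3},{"slide":[-3,0,-65],"roll":-6,"grip":0.3},{"slide":[-5,0,-105],"roll":-10,"grip":0.3},{"slide":[-6,0,-145],"roll":-14,"grip":0.3},{"slide":[-8,10,-185],"roll":-16.8,"grip":0.3},{"slide":[-10,25,-225],"roll":-16.8,"grip":0.3},{"slide":[-12,40,-260],"roll":-16.8,"grip":0.3},{"slide":[-13,55,-285],"roll":-16.8,"grip":0.3},{"slide":[-13.6,70,-300],"roll":-16.8,"grip":0.3},{"slide":[-13.6,74.4,-305],"roll":-16.8,"grip":0.3},{"slide":[-13.6,74.4,-305],"roll":-16.8,"grip":0.3},{"slide":[-13.6,74.4,-305],"roll":-16.8,"grip":0.3}]'; python3 d.py .447,.4245,.014,90
python3 - <<'E'
from bench import snapshot
import cv2
s=cv2.cvtColor(snapshot("side"),cv2.COLOR_RGB2BGR);t=cv2.cvtColor(snapshot("top"),cv2.COLOR_RGB2BGR)
a=cv2.resize(s[300:480,200:440],None,fx=2.5,fy=2.5);b=cv2.resize(t[150:300,80:280],None,fx=3,fy=3)
cv2.imwrite("pics/s1.png",a);cv2.imwrite("pics/t1.png",b)
E
```

```text
time: 1.1
tool_pos: [0.4466, 0.4254, 0.131]
ee_rot: [-1.57, 0.0, 1.57]
wrist_force: [0.1, 0.7, 1.0]
width: 0.0658
t 1.1 tcp [0.4466 0.4254 0.131 ] yaw 90.0 down [-0.0012 -0.0001 -1.    ] w 0.0658 F [0.0525 0.6814 1.0405]
.447,.4245,.014,90 slide [ -0.9 117.   -0.6] roll -0.0
```

View pics/s1.png

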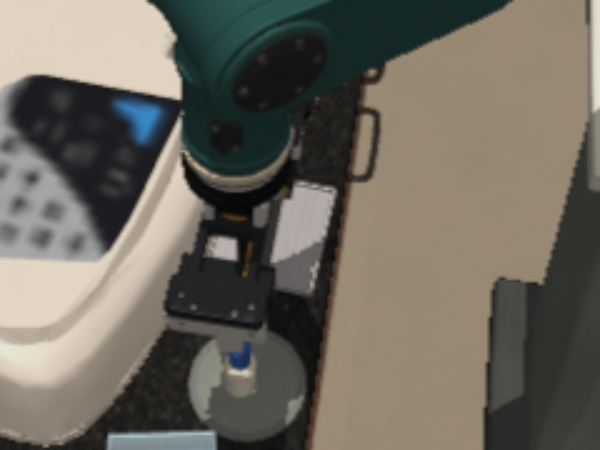

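```bash
python3 -m creep '[{"slide":[-1,20,0],"roll":0,"grip":0.3},{"slide":[-1,40,0],"roll":0,"grip":0.3},{"slide":[-1,60,0],"roll":0,"grip":0.3},{"slide":[-1,75,0],"roll":0,"grip":0.3},{"slide":[-1,90,0],"roll":0,"grip":0.3},{"slide":[-1,103,0],"roll":0,"grip":0.3},{"slide":[-1,112,0],"roll":0,"grip":0.3},{"slide":[-1,117,0],"roll":0,"grip":0.3},{"slide":[-1,117,0],"roll":0,"grip":0.3},{"slide":[-1,117,0],"roll":0,"grip":0.3}]'
python3 - <<'E'
from bench import snapshot
import cv2
s=cv2.cvtColor(snapshot("side"),cv2.COLOR_RGB2BGR)
a=cv2.resize(s[300:480,200:440],None,fx=2.5,fy=2.5)
cv2.imwrite("pics/s2.png",a)
E
```

```text
time: 2.03
tool_pos: [0.4474, 0.4245, 0.0147]
ee_rot: [-1.572, -0.001, 1.571]
wrist_force: [-0.5, 1.0, -0.6]
width: 0.0657
```

View pics/s2.png

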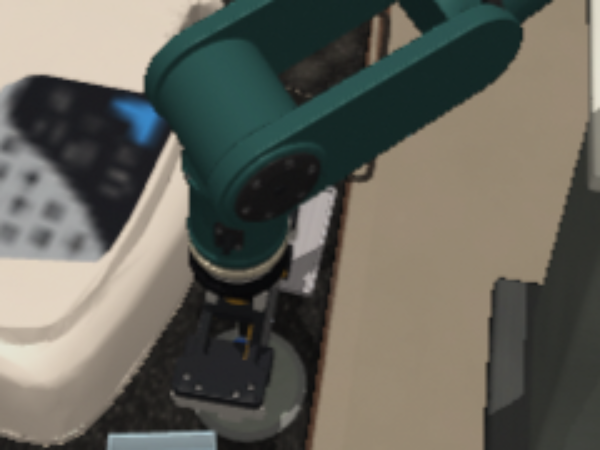

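```bash
python3 -m creep '[{"slide":[0,0,0],"roll":0,"grip":0.5},{"slide":[0,0,0],"roll":0,"grip":0.65},{"slide":[0,0,0],"roll":0,"grip":0.8},{"slide":[0,0,0],"roll":0,"grip":0.9},{"slide":[0,0,0],"roll":0,"grip":1},{"slide":[0,0,0],"roll":0,"grip":1},{"slide":[0,0,0],"roll":0,"grip":1},{"slide":[0,0,0],"roll":0,"grip":1}]'; python3 d.py .430,.277,.100,90 .43,.277,.0145,90
```

```text
time: 2.75
tool_pos: [0.4473, 0.4242, 0.0141]
ee_rot: [-1.571, -0.0, 1.57]
wrist_force: [0.1, 0.3, -0.6]
width: 0.0257
t 2.75 tcp [0.4473 0.4242 0.0141] yaw 90.0 down [ 0.0001  0.0002 -1.    ] w 0.0257 F [ 0.0609  0.272  -0.5903]
.430,.277,.100,90 slide [-147.2  -85.9   17.2] roll -0.0
.43,.277,.0145,90 slide [-147.2   -0.4   17.3] roll -0.0
```

```bash
python3 -m creep '[{"slide":[0,-15,0],"roll":0,"grip":1},{"slide":[0,-40,4],"roll":0,"grip":1},{"slide":[-10,-60,10],"roll":0,"grip":1},{"slide":[-35,-70,17],"roll":0,"grip":1},{"slide":[-65,-75,17],"roll":0,"grip":1},{"slide":[-95,-75,17],"roll":0,"grip":1},{"slide":[-120,-70,17],"roll":0,"grip":1},{"slide":[-138,-60,17],"roll":0,"grip":1},{"slide":[-147,-45,17],"roll":0,"grip":1},{"slide":[-147,-30,17],"roll":0,"grip":1},{"slide":[-147,-18,17],"roll":0,"grip":1},{"slide":[-147,-8,17],"roll":0,"grip":1},{"slide":[-147,-2,17],"roll":0,"grip":1},{"slide":[-147,0.5,17],"roll":0,"grip":1},{"slide":[-147,0.5,17],"roll":0,"grip":1},{"slide":[-147,0.5,17],"roll":0,"grip":1}]'
python3 - <<'E'
from bench import snapshot
import cv2
s=cv2.cvtColor(snapshot("side"),cv2.COLOR_RGB2BGR)
a=cv2.resize(s[280:460,200:440],None,fx=2.5,fy=2.5)
cv2.imwrite("pics/s3.png",a)
E
```

```text
time: 4.08
tool_pos: [0.4307, 0.2777, 0.014]
ee_rot: [-1.572, -0.001, 1.571]
wrist_force: [0.3, 0.6, -0.3]
width: 0.0255
```

View pics/s3.png

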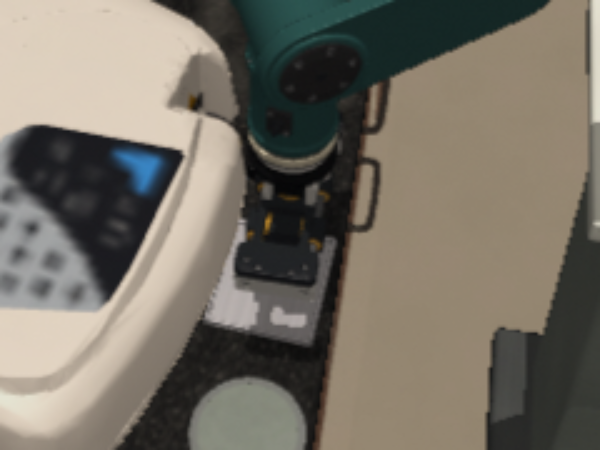

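```bash
python3 -m creep '[{"slide":[0,0.5,0],"roll":0,"grip":1},{"slide":[0,0.5,0],"roll":0,"grip":0.7},{"slide":[0,0.5,0],"roll":0,"grip":0.6},{"slide":[0,0.5,0],"roll":0,"grip":0.5},{"slide":[0,0.5,0],"roll":0,"grip":0.45},{"slide":[0,0.5,0],"roll":0,"grip":0.45},{"slide":[0,-10,0],"roll":0,"grip":0.45},{"slide":[0,-30,0],"roll":0,"grip":0.45},{"slide":[0,-60,0],"roll":0,"grip":0.45},{"slide":[0,-100,0],"roll":0,"grip":0.45},{"slide":[0,-140,0],"roll":0,"grip":0.3},{"slide":[0,-150,0],"roll":0,"grip":0.2}]'; python3 d.py .42,.15,.16,65 .42,0,.16,35  .510,-.134,.13,25
python3 - <<'E'
from bench import snapshot
import cv2
s=cv2.cvtColor(snapshot("side"),cv2.COLOR_RGB2BGR)
a=cv2.resize(s[280:460,200:440],None,fx=2.5,fy=2.5)
cv2.imwrite("pics/s4.png",a)
E
```

```text
time: 5.13
tool_pos: [0.4333, 0.2787, 0.1723]
ee_rot: [-1.583, -0.006, 1.57]
wrist_force: [1.3, -0.2, 0.3]
width: 0.0616
t 5.13 tcp [0.4333 0.2787 0.1723] yaw 90.0 down [ 0.0121  0.0061 -0.9999] w 0.0616 F [ 1.2782 -0.2335  0.2608]
.42,.15,.16,65 slide [-128.8   11.4   13.4] roll 25.0
.42,0,.16,35 slide [-278.8   10.4   13.3] roll 55.0
.510,-.134,.13,25 slide [-412.9   40.7  -76.4] roll 65.0
```

View pics/s4.png

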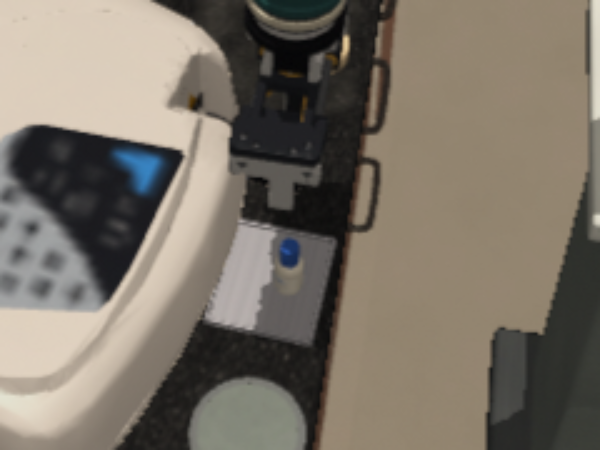

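```bash
python3 -m creep '[{"slide":[-25,0,13],"roll":3,"grip":0.15},{"slide":[-60,2,13],"roll":9,"grip":0.1},{"slide":[-97,4,13],"roll":15,"grip":0.1},{"slide":[-134,6,13],"roll":21,"grip":0.1},{"slide":[-171,8,13],"roll":27,"grip":0.1},{"slide":[-208,10,10],"roll":33,"grip":0.1},{"slide":[-245,10,5],"roll":39,"grip":0.1},{"slide":[-280,10,-5],"roll":45,"grip":0.1},{"slide":[-315,10,-20],"roll":51,"grip":0.1},{"slide":[-345,10,-35],"roll":57,"grip":0.1},{"slide":[-375,15,-52],"roll":62,"grip":0.1},{"slide":[-398,20,-66],"roll":65,"grip":0.1},{"slide":[-410,30,-75],"roll":65,"grip":0.1},{"slide":[-413,38,-76],"roll":65,"grip":0.1},{"slide":[-413,40,-76],"roll":65,"grip":0.1},{"slide":[-413,40,-76],"roll":65,"grip":0.1},{"slide":[-413,40,-76],"roll":65,"grip":0.1}]'; python3 d.py .510,-.134,.024,25
python3 - <<'E'
from bench import snapshot
import cv2
s=cv2.cvtColor(snapshot("side"),cv2.COLOR_RGB2BGR);t=cv2.cvtColor(snapshot("top"),cv2.COLOR_RGB2BGR)
a=cv2.resize(s[150:330,230:430],None,fx=2.2,fy=2.2);b=cv2.resize(t[200:300,250:410],None,fx=2.2,fy=2.2)
cv2.imwrite("pics/s5.png",a)
cv2.imwrite("pics/t5.png",b)
E
```

```text
time: 6.6
tool_pos: [0.5052, -0.1347, 0.1233]
ee_rot: [-1.57, 0.001, 0.437]
wrist_force: [0.4, 0.0, -0.8]
width: 0.0847
t 6.6 tcp [ 0.5052 -0.1347  0.1233] yaw 25.0 down [-0.0009  0.0008 -1.    ] w 0.0847 F [ 0.3746  0.0166 -0.7753]
.510,-.134,.024,25 slide [ 4.7 99.3 -1.5] roll 0.0
```

View pics/s5.png

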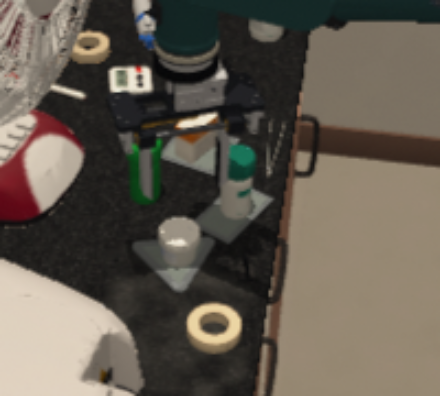

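View pics/t5.png

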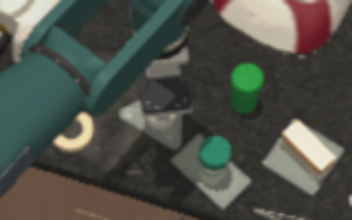

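```bash
python3 -m creep '[{"slide":[4.7,20,-1.5],"roll":0,"grip":0.1},{"slide":[4.7,45,-1.5],"roll":0,"grip":0.1},{"slide":[4.7,65,-1.5],"roll":0,"grip":0.1},{"slide":[4.7,80,-1.5],"roll":0,"grip":0.1},{"slide":[4.7,92,-1.5],"roll":0,"grip":0.1},{"slide":[4.7,99,-1.5],"roll":0,"grip":0.1},{"slide":[4.7,99,-1.5],"roll":0,"grip":0.1},{"slide":[4.7,99,-1.5],"roll":0,"grip":0.25},{"slide":[4.7,99,-1.5],"roll":0,"grip":0.35},{"slide":[4.7,99,-1.5],"roll":0,"grip":0.45},{"slide":[4.7,99,-1.5],"roll":0,"grip":0.6},{"slide":[4.7,99,-1.5],"roll":0,"grip":0.8},{"slide":[4.7,99,-1.5],"roll":0,"grip":1},{"slide":[4.7,99,-1.5],"roll":0,"grip":1},{"slide":[4.7,99,-1.5],"roll":0,"grip":1}]'; python3 d.py .42,-.05,.16,35 .42,.2,.16,90 .4415,.4255,.16,90
```

```text
time: 7.95
tool_pos: [0.5114, -0.1355, 0.0253]
ee_rot: [-1.572, -0.001, 0.436]
wrist_force: [-0.3, 0.0, 4.4]
width: 0.0551
t 7.95 tcp [ 0.5114 -0.1355  0.0253] yaw 25.0 down [ 0.0013 -0.0004 -1.    ] w 0.0551 F [-0.3445  0.0142  4.3958]
.42,-.05,.16,35 slide [ -46.6 -134.8  116. ] roll -10.0
.42,.2,.16,90 slide [  58.9 -134.9  342.6] roll -65.0
.4415,.4255,.16,90 slide [ 173.6 -135.   538. ] roll -65.0
```

```bash
python3 -m creep '[{"slide":[0,-12,0],"roll":0,"grip":1},{"slide":[0,-35,0],"roll":0,"grip":1},{"slide":[-5,-65,15],"roll":-1,"grip":1},{"slide":[-17,-95,42],"roll":-4,"grip":1},{"slide":[-30,-120,75],"roll":-7,"grip":1},{"slide":[-42,-135,105],"roll":-10,"grip":1},{"slide":[-34,-135,143],"roll":-15,"grip":1},{"slide":[-19,-135,176],"roll":-21,"grip":1},{"slide":[-4,-135,208],"roll":-28,"grip":1},{"slide":[12,-135,241],"roll":-34,"grip":1},{"slide":[27,-135,274],"roll":-40,"grip":1},{"slide":[43,-135,308],"roll":-46,"grip":1},{"slide":[59,-135,341],"roll":-52,"grip":1},{"slide":[75,-135,370],"roll":-58,"grip":1},{"slide":[91,-135,399],"roll":-63,"grip":1},{"slide":[108,-135,428],"roll":-65,"grip":1},{"slide":[125,-135,457],"roll":-65,"grip":1},{"slide":[142,-135,485],"roll":-65,"grip":1},{"slide":[156,-135,509],"roll":-65,"grip":1},{"slide":[167,-135,527],"roll":-65,"grip":1}]'; python3 d.py  .4415,.4255,.0255,90
```

```text
time: 9.62
tool_pos: [0.4392, 0.4152, 0.1595]
ee_rot: [-1.57, -0.0, 1.572]
wrist_force: [1.0, 0.3, 0.0]
width: 0.0548
t 9.62 tcp [0.4392 0.4152 0.1595] yaw 90.1 down [-0.0007  0.0002 -1.    ] w 0.0548 F [1.0199 0.2797 0.0451]
.4415,.4255,.0255,90 slide [ 10.2 134.   -2.4] roll 0.1
```

```bash
python3 -m creep '[{"slide":[5,15,-1],"roll":0,"grip":1},{"slide":[10,40,-2.4],"roll":0,"grip":1},{"slide":[10,65,-2.4],"roll":0,"grip":1},{"slide":[10,90,-2.4],"roll":0,"grip":1},{"slide":[10,108,-2.4],"roll":0,"grip":1},{"slide":[10,118,-2.4],"roll":0,"grip":1},{"slide":[10,120,-2.4],"roll":0,"grip":1},{"slide":[10,120,-2.4],"roll":0,"grip":1}]'; python3 d.py  .4415,.4255,.0255,90
python3 - <<'E'
from bench import snapshot
import cv2
s=cv2.cvtColor(snapshot("side"),cv2.COLOR_RGB2BGR);t=cv2.cvtColor(snapshot("top"),cv2.COLOR_RGB2BGR)
a=cv2.resize(s[360:480,230:370],None,fx=4,fy=4);b=cv2.resize(t[180:270,120:240],None,fx=4,fy=4)
cv2.imwrite("pics/s6.png",a)
cv2.imwrite("pics/t6.png",b)
E
```

```text
time: 10.28
tool_pos: [0.442, 0.4228, 0.0394]
ee_rot: [-1.57, 0.001, 1.57]
wrist_force: [0.4, -1.2, -0.2]
width: 0.0549
t 10.28 tcp [0.442  0.4228 0.0394] yaw 90.0 down [-0.0008 -0.0006 -1.    ] w 0.0549 F [ 0.3758 -1.1877 -0.2204]
.4415,.4255,.0255,90 slide [ 2.7 13.9  0.5] roll -0.0
```

View pics/s6.png

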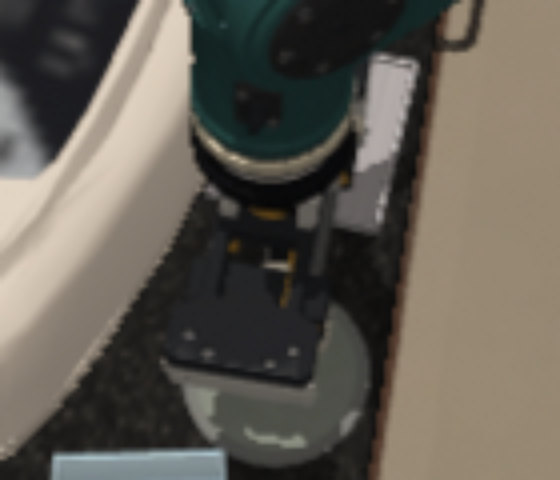

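View pics/t6.png

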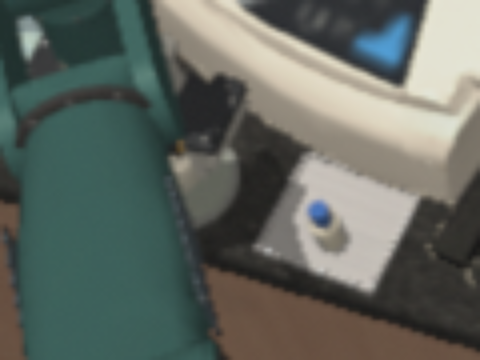

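```bash
python3 -m creep '[{"slide":[2.5,6,0],"roll":0,"grip":1},{"slide":[2.5,11,0],"roll":0,"grip":1},{"slide":[2.5,13.5,0],"roll":0,"grip":1},{"slide":[2.5,14,0],"roll":0,"grip":1},{"slide":[2.5,14,0],"roll":0,"grip":1},{"slide":[2.5,14,0],"roll":0,"grip":0.4},{"slide":[2.5,14,0],"roll":0,"grip":0.3},{"slide":[2.5,14,0],"roll":0,"grip":0.2},{"slide":[2.5,14,0],"roll":0,"grip":0.1},{"slide":[2.5,14,0],"roll":0,"grip":0.1},{"slide":[2.5,14,0],"roll":0,"grip":0.1},{"slide":[2.5,0,0],"roll":0,"grip":0.1},{"slide":[2.5,-25,0],"roll":0,"grip":0.1},{"slide":[2.5,-60,0],"roll":0,"grip":0.1},{"slide":[-10,-95,0],"roll":0,"grip":0.1},{"slide":[-40,-120,5],"roll":0,"grip":0.1},{"slide":[-80,-135,12],"roll":0,"grip":0.1},{"slide":[-115,-135,20],"roll":0,"grip":0.1},{"slide":[-150,-135,22],"roll":0,"grip":0.1}]'; python3 d.py .42,-.05,.17,40 .4495,-.238,.17,40
python3 - <<'E'
from bench import snapshot
import cv2
s=cv2.cvtColor(snapshot("side"),cv2.COLOR_RGB2BGR);t=cv2.cvtColor(snapshot("top"),cv2.COLOR_RGB2BGR)
cv2.imwrite("pics/s7f.png",s);cv2.imwrite("pics/t7f.png",t)
a=cv2.resize(s[340:480,230:360],None,fx=4,fy=4,interpolation=2);b=cv2.resize(t[195:285,140:260],None,fx=6,fy=6,interpolation=2)
cv2.imwrite("pics/s7.png",a)
cv2.imwrite("pics/t7.png",b)
E
```

```text
time: 11.97
tool_pos: [0.4199, 0.272, 0.1767]
ee_rot: [-1.574, -0.002, 1.571]
wrist_force: [0.1, -0.2, -0.4]
width: 0.0847
t 11.97 tcp [0.4199 0.272  0.1767] yaw 90.0 down [ 0.0035  0.0018 -1.    ] w 0.0847 F [ 0.0982 -0.1663 -0.4259]
.42,-.05,.17,40 slide [-322.1    6.2    0.1] roll 50.0
.4495,-.238,.17,40 slide [-510.1    5.9  -29.3] roll 50.0
```

View pics/s7.png

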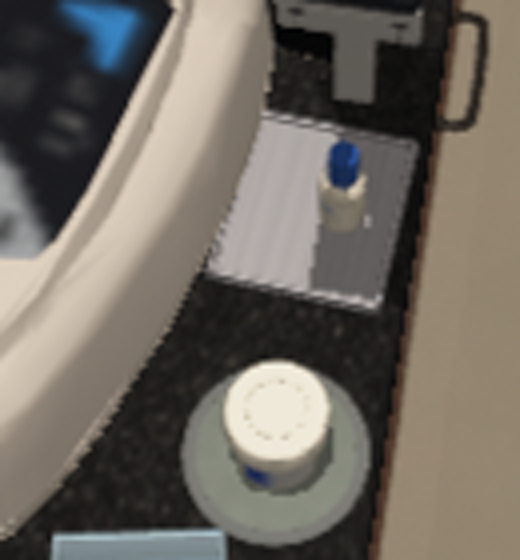

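View pics/t7.png

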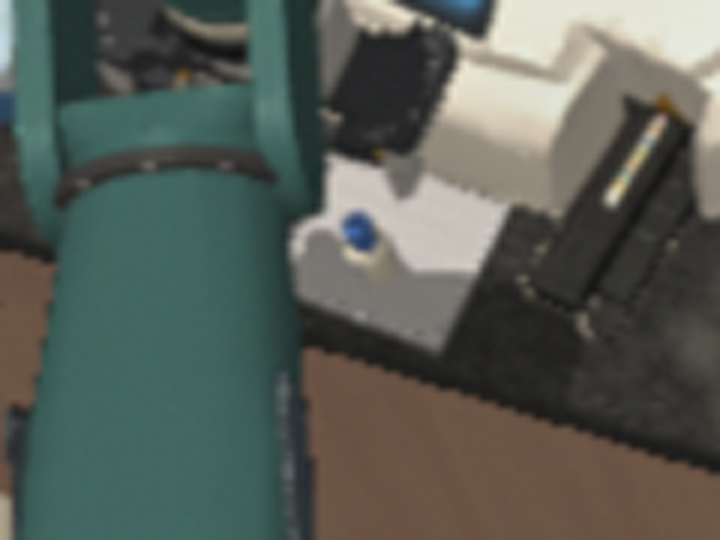

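```bash
python3 - <<'E'
from h import *
print(az("sb",(277,407),.051),az("sb",(276,453),.003),az("sb",(344,150),.065),az("tb",(356,226),.065))
E
```

```text
[0.43956676 0.42432033] [0.44016694 0.42539446] [0.42924071 0.27524947] [0.42982782 0.2777662 ]
```

```bash
python3 -m creep '[{"slide":[-30,6,0],"roll":4,"grip":0.1},{"slide":[-67,6,0],"roll":8,"grip":0.1},{"slide":[-104,6,0],"roll":12,"grip":0.1},{"slide":[-142,6,0],"roll":16,"grip":0.1},{"slide":[-180,6,0],"roll":20,"grip":0.1},{"slide":[-218,6,0],"roll":25,"grip":0.1},{"slide":[-256,6,0],"roll":30,"grip":0.1},{"slide":[-294,6,0],"roll":35,"grip":0.1},{"slide":[-330,6,-2],"roll":40,"grip":0.1},{"slide":[-366,6,-7],"roll":45,"grip":0.1},{"slide":[-402,6,-13],"roll":50,"grip":0.1},{"slide":[-437,6,-19],"roll":50,"grip":0.05},{"slide":[-468,6,-24],"roll":50,"grip":0.05},{"slide":[-492,6,-28],"roll":50,"grip":0.05},{"slide":[-506,6,-29],"roll":50,"grip":0.05},{"slide":[-510,6,-29],"roll":50,"grip":0.05},{"slide":[-510,6,-29],"roll":50,"grip":0.05},{"slide":[-510,6,-29],"roll":50,"grip":0.05},{"slide":[-510,6,-29],"roll":50,"grip":0.05}]'; python3 d.py .4495,-.238,.032,40
python3 - <<'E'
from bench import snapshot
import cv2
s=cv2.cvtColor(snapshot("side"),cv2.COLOR_RGB2BGR)
a=cv2.resize(s[130:310,250:450],None,fx=2.5,fy=2.5,interpolation=2)
cv2.imwrite("pics/s8.png",a)
E
```

```text
time: 13.65
tool_pos: [0.449, -0.2356, 0.1687]
ee_rot: [-1.571, -0.001, 0.699]
wrist_force: [0.1, 0.1, 0.2]
width: 0.0896
t 13.65 tcp [ 0.449  -0.2356  0.1687] yaw 40.1 down [ 0.0003  0.0006 -1.    ] w 0.0896 F [0.1347 0.1156 0.1888]
.4495,-.238,.032,40 slide [ -1.2 136.7  -2.2] roll 0.1
```

View pics/s8.png

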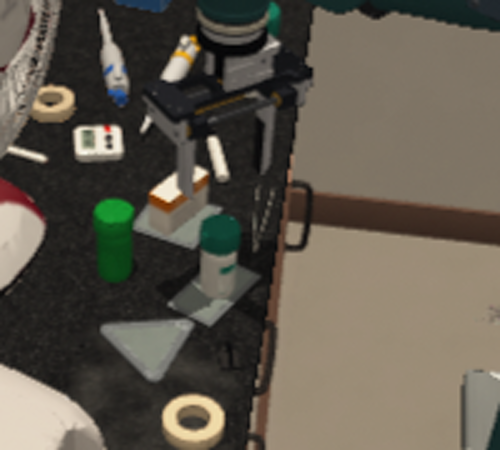

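```bash
python3 -m creep '[{"slide":[-1,20,-2],"roll":0,"grip":0.05},{"slide":[-1,45,-2],"roll":0,"grip":0.05},{"slide":[-1,70,-2],"roll":0,"grip":0.05},{"slide":[-1,95,-2],"roll":0,"grip":0.05},{"slide":[-1,115,-2],"roll":0,"grip":0.05},{"slide":[-1,130,-2],"roll":0,"grip":0.05},{"slide":[-1,137,-2],"roll":0,"grip":0.05},{"slide":[-1,137,-2],"roll":0,"grip":0.05},{"slide":[-1,137,-2],"roll":0,"grip":0.2},{"slide":[-1,137,-2],"roll":0,"grip":0.35},{"slide":[-1,137,-2],"roll":0,"grip":0.45},{"slide":[-1,137,-2],"roll":0,"grip":0.55},{"slide":[-1,137,-2],"roll":0,"grip":0.7},{"slide":[-1,137,-2],"roll":0,"grip":1},{"slide":[-1,137,-2],"roll":0,"grip":1},{"slide":[-1,137,-2],"roll":0,"grip":1}]'; python3 d.py .514,-.131,.032,40
```

```text
time: 15.03
tool_pos: [0.4495, -0.2394, 0.0319]
ee_rot: [-1.571, -0.0, 0.697]
wrist_force: [-0.3, 0.0, 1.4]
width: 0.0481
t 15.03 tcp [ 0.4495 -0.2394  0.0319] yaw 40.0 down [ 0.0006 -0.0003 -1.    ] w 0.0481 F [-0.3321  0.0214  1.4439]
.514,-.131,.032,40 slide [119.   -0.1  41.7] roll -0.0
```

```bash
python3 -m creep '[{"slide":[0,-8,0],"roll":0,"grip":1},{"slide":[0,-22,0],"roll":0,"grip":1},{"slide":[8,-30,3],"roll":0,"grip":1},{"slide":[25,-32,8],"roll":0,"grip":1},{"slide":[48,-32,17],"roll":0,"grip":1},{"slide":[72,-32,26],"roll":0,"grip":1},{"slide":[95,-32,34],"roll":0,"grip":1},{"slide":[112,-28,40],"roll":0,"grip":1},{"slide":[119,-20,41.7],"roll":0,"grip":1},{"slide":[119,-12,41.7],"roll":0,"grip":1},{"slide":[119,-5,41.7],"roll":0,"grip":1},{"slide":[119,-1,41.7],"roll":0,"grip":1},{"slide":[119,0,41.7],"roll":0,"grip":1},{"slide":[119,0,41.7],"roll":0,"grip":1}]'; python3 d.py
python3 - <<'E'
from bench import snapshot
import cv2
s=cv2.cvtColor(snapshot("side"),cv2.COLOR_RGB2BGR)
a=cv2.resize(s[130:310,250:450],None,fx=2.5,fy=2.5,interpolation=2)
cv2.imwrite("pics/s9.png",a)
E
```

```text
time: 16.2
tool_pos: [0.5133, -0.1318, 0.0317]
ee_rot: [-1.571, 0.0, 0.696]
wrist_force: [-0.0, 0.4, 2.6]
width: 0.048
t 16.2 tcp [ 0.5133 -0.1318  0.0317] yaw 39.9 down [-0.0001  0.0001 -1.    ] w 0.048 F [-0.0031  0.3526  2.5668]
```

View pics/s9.png

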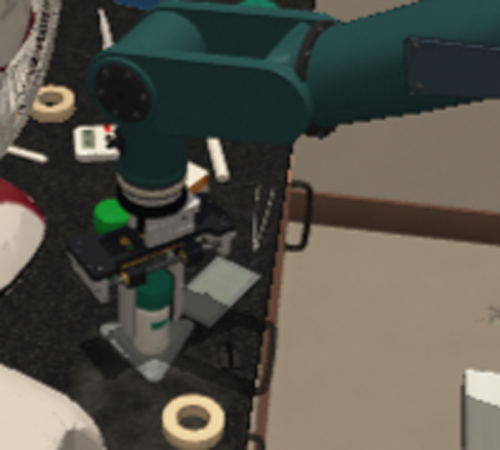

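```bash
python3 -m creep '[{"slide":[0,0,0],"roll":0,"grip":0.5},{"slide":[0,0,0],"roll":0,"grip":0.4},{"slide":[0,0,0],"roll":0,"grip":0.25},{"slide":[0,0,0],"roll":0,"grip":0.1},{"slide":[0,0,0],"roll":0,"grip":0.1},{"slide":[0,0,0],"roll":0,"grip":0.1},{"slide":[0,-15,0],"roll":0,"grip":0.1},{"slide":[0,-45,0],"roll":0,"grip":0.1},{"slide":[0,-80,0],"roll":0,"grip":0.1},{"slide":[0,-110,0],"roll":0,"grip":0.1},{"slide":[0,-125,0],"roll":0,"grip":0.2},{"slide":[0,-125,0],"roll":0,"grip":0.2}]'; python3 d.py .44,-.25,.15,-30 .5155,-.366,.13,-30
python3 - <<'E'
from bench import snapshot
import cv2
s=cv2.cvtColor(snapshot("side"),cv2.COLOR_RGB2BGR);t=cv2.cvtColor(snapshot("top"),cv2.COLOR_RGB2BGR)
cv2.imwrite("pics/s10.png",cv2.resize(s[170:320,270:400],None,fx=4,fy=4,interpolation=2))
cv2.imwrite("pics/t10.png",cv2.resize(t[220:320,260:420],None,fx=5,fy=5,interpolation=2))
E
```

```text
time: 17.25
tool_pos: [0.5164, -0.1317, 0.1618]
ee_rot: [-1.579, -0.005, 0.698]
wrist_force: [0.5, 0.2, 0.4]
width: 0.0763
t 17.25 tcp [ 0.5164 -0.1317  0.1618] yaw 40.0 down [ 0.0091 -0.0033 -1.    ] w 0.0763 F [0.4565 0.1738 0.443 ]
.44,-.25,.15,-30 slide [-134.6   11.5  -41.5] roll 70.0
.5155,-.366,.13,-30 slide [-151.3   32.6 -178.7] roll 70.0
```

View pics/s10.png

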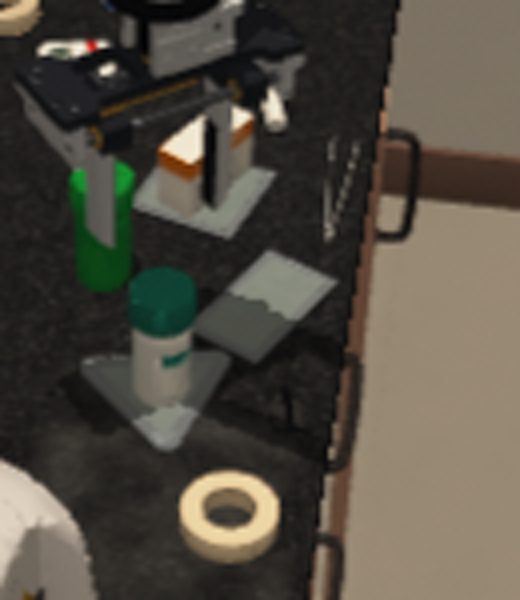

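View pics/t10.png

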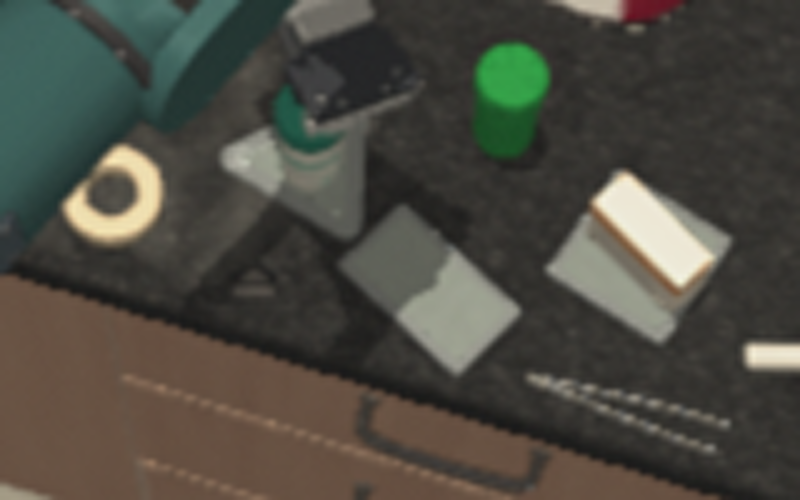

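```bash
python3 -m creep '[{"slide":[-25,5,-7],"roll":5,"grip":0.2},{"slide":[-58,8,-17],"roll":12,"grip":0.2},{"slide":[-92,10,-28],"roll":19,"grip":0.2},{"slide":[-120,11,-38],"roll":26,"grip":0.2},{"slide":[-132,12,-60],"roll":33,"grip":0.2},{"slide":[-138,14,-90],"roll":40,"grip":0.2},{"slide":[-142,18,-118],"roll":47,"grip":0.2},{"slide":[-146,23,-143],"roll":54,"grip":0.2},{"slide":[-149,27,-162],"roll":61,"grip":0.2},{"slide":[-151,31,-174],"roll":67,"grip":0.2},{"slide":[-151,32.6,-178.7],"roll":70,"grip":0.2},{"slide":[-151,32.6,-178.7],"roll":70,"grip":0.2},{"slide":[-151,32.6,-178.7],"roll":70,"grip":0.2},{"slide":[-151,32.6,-178.7],"roll":70,"grip":0.2}]'; python3 d.py .5155,-.366,.03,-30
python3 - <<'E'
from h import *
w=np.array([az("sa",p,.003) for p in [(271,249),(338,284),(258,361),(194,328)]]);print(w,w.mean(0))
E
```

```text
time: 18.52
tool_pos: [0.5121, -0.3639, 0.1224]
ee_rot: [-1.57, 0.003, -0.523]
wrist_force: [0.4, 0.3, -0.1]
width: 0.0754
t 18.52 tcp [ 0.5121 -0.3639  0.1224] yaw -29.9 down [-0.0021  0.002  -1.    ] w 0.0754 F [ 0.3947  0.3224 -0.1207]
.5155,-.366,.03,-30 slide [ 4.2 92.4 -0.2] roll 0.1
[[ 0.45368585 -0.30187723]
 [ 0.39737985 -0.27020808]
 [ 0.44645921 -0.17424195]
 [ 0.49874645 -0.2011729 ]] [ 0.44906784 -0.23687504]
```

```bash
python3 -m creep '[{"slide":[4,18,0],"roll":0,"grip":0.2},{"slide":[4,40,0],"roll":0,"grip":0.2},{"slide":[4,60,0],"roll":0,"grip":0.2},{"slide":[4,76,0],"roll":0,"grip":0.2},{"slide":[4,87,0],"roll":0,"grip":0.2},{"slide":[4,92,0],"roll":0,"grip":0.2},{"slide":[4,92,0],"roll":0,"grip":0.3},{"slide":[4,92,0],"roll":0,"grip":0.4},{"slide":[4,92,0],"roll":0,"grip":0.5},{"slide":[4,92,0],"roll":0,"grip":0.6},{"slide":[4,92,0],"roll":0,"grip":0.7},{"slide":[4,92,0],"roll":0,"grip":0.85},{"slide":[4,92,0],"roll":0,"grip":1},{"slide":[4,92,0],"roll":0,"grip":1},{"slide":[4,92,0],"roll":0,"grip":1}]'; python3 d.py .4515,-.2365,.031,-25.5
python3 - <<'E'
from bench import snapshot
import cv2
s=cv2.cvtColor(snapshot("side"),cv2.COLOR_RGB2BGR)
cv2.imwrite("pics/s11.png",cv2.resize(s[130:310,250:450],None,fx=2.5,fy=2.5,interpolation=2))
E
```

```text
time: 19.77
tool_pos: [0.5169, -0.3673, 0.0326]
ee_rot: [-1.571, -0.002, -0.524]
wrist_force: [1.7, -0.4, 2.2]
width: 0.0328
t 19.77 tcp [ 0.5169 -0.3673  0.0326] yaw -30.0 down [ 0.0016 -0.0012 -1.    ] w 0.0328 F [ 1.6566 -0.4358  2.2007]
.4515,-.2365,.031,-25.5 slide [-122.1    1.4   80.5] roll -4.5
```

View pics/s11.png

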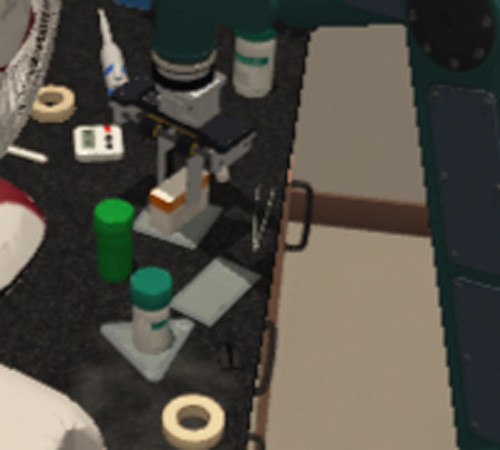

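```bash
python3 -m creep '[{"slide":[0,-8,0],"roll":0,"grip":1},{"slide":[0,-25,0],"roll":0,"grip":1},{"slide":[-5,-38,3],"roll":0,"grip":1},{"slide":[-22,-42,14],"roll":-1,"grip":1},{"slide":[-45,-42,30],"roll":-2,"grip":1},{"slide":[-70,-42,46],"roll":-3,"grip":1},{"slide":[-93,-42,61],"roll":-4,"grip":1},{"slide":[-112,-40,74],"roll":-4.5,"grip":1},{"slide":[-122,-32,80.5],"roll":-4.5,"grip":1},{"slide":[-122,-22,80.5],"roll":-4.5,"grip":1},{"slide":[-122,-12,80.5],"roll":-4.5,"grip":1},{"slide":[-122,-8,80.5],"roll":-4.5,"grip":1},{"slide":[-122,-8,80.5],"roll":-4.5,"grip":1},{"slide":[-122,-8,80.5],"roll":-4.5,"grip":1}]'; python3 d.py .4515,-.2365,.0326,-25.5
python3 - <<'E'
from bench import snapshot
import cv2
s=cv2.cvtColor(snapshot("side"),cv2.COLOR_RGB2BGR)
cv2.imwrite("pics/s12.png",cv2.resize(s[170:320,270:400],None,fx=4,fy=4,interpolation=2))
E
```

```text
time: 20.98
tool_pos: [0.451, -0.2366, 0.0394]
ee_rot: [-1.571, 0.001, -0.446]
wrist_force: [0.1, -0.4, -2.2]
width: 0.0332
t 20.98 tcp [ 0.451  -0.2366  0.0394] yaw -25.6 down [-0.0009  0.0006 -1.    ] w 0.0332 F [ 0.0926 -0.3635 -2.248 ]
.4515,-.2365,.0326,-25.5 slide [0.4 6.8 0.4] roll -0.1
```

View pics/s12.png

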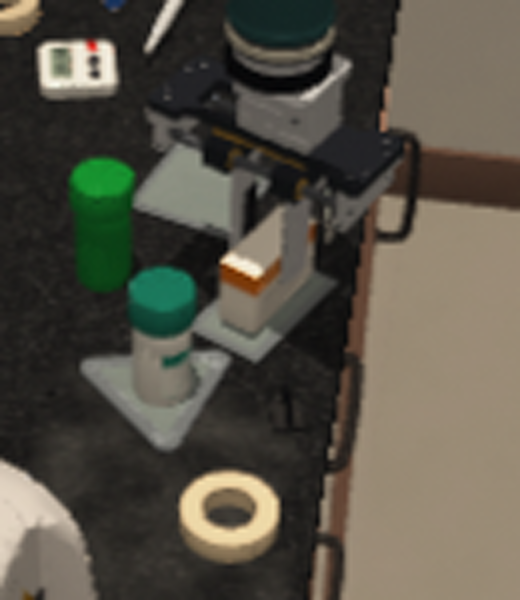

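```bash
python3 -m creep '[{"slide":[0,4,0],"roll":0,"grip":1},{"slide":[0,6.5,0],"roll":0,"grip":1},{"slide":[0,7,0],"roll":0,"grip":1},{"slide":[0,7,0],"roll":0,"grip":0.65},{"slide":[0,7,0],"roll":0,"grip":0.5},{"slide":[0,7,0],"roll":0,"grip":0.35},{"slide":[0,7,0],"roll":0,"grip":0.2},{"slide":[0,7,0],"roll":0,"grip":0.2},{"slide":[0,7,0],"roll":0,"grip":0.2},{"slide":[0,-10,0],"roll":0,"grip":0.2},{"slide":[0,-40,0],"roll":0,"grip":0.1},{"slide":[0,-75,0],"roll":0,"grip":0.05},{"slide":[0,-110,0],"roll":0,"grip":0.05},{"slide":[0,-130,0],"roll":0,"grip":0.05},{"slide":[0,-130,0],"roll":0,"grip":0.05}]'; python3 d.py .5133,-.1318,.168,20 .5133,-.1318,.0317,20
python3 - <<'E'
from bench import snapshot
import cv2
s=cv2.cvtColor(snapshot("side"),cv2.COLOR_RGB2BGR);t=cv2.cvtColor(snapshot("top"),cv2.COLOR_RGB2BGR)
cv2.imwrite("pics/s13.png",cv2.resize(s[170:320,270:400],None,fx=4,fy=4,interpolation=2))
cv2.imwrite("pics/t13.png",cv2.resize(t[220:320,260:420],None,fx=5,fy=5,interpolation=2))
E
```

```text
time: 22.28
tool_pos: [0.4537, -0.2378, 0.1765]
ee_rot: [-1.572, -0.012, -0.446]
wrist_force: [0.7, -0.4, 0.2]
width: 0.0894
t 22.28 tcp [ 0.4537 -0.2378  0.1765] yaw -25.5 down [ 0.01   -0.0066 -0.9999] w 0.0894 F [ 0.6814 -0.3845  0.1923]
.5133,-.1318,.168,20 slide [  8.    8.4 121.4] roll -45.5
.5133,-.1318,.0317,20 slide [  6.4 144.7 121.6] roll -45.5
```

View pics/s13.png

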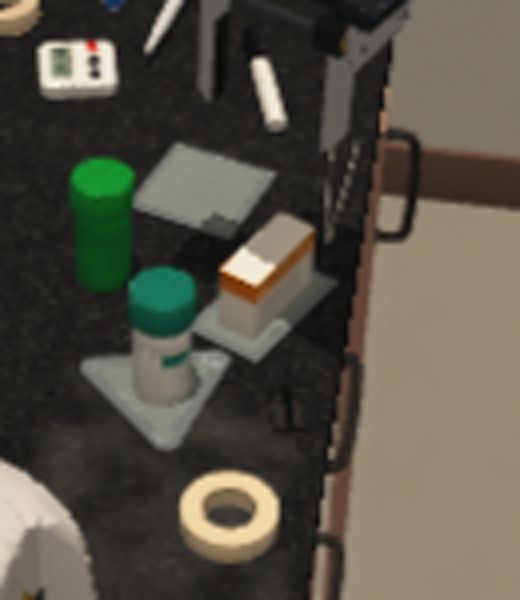

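View pics/t13.png

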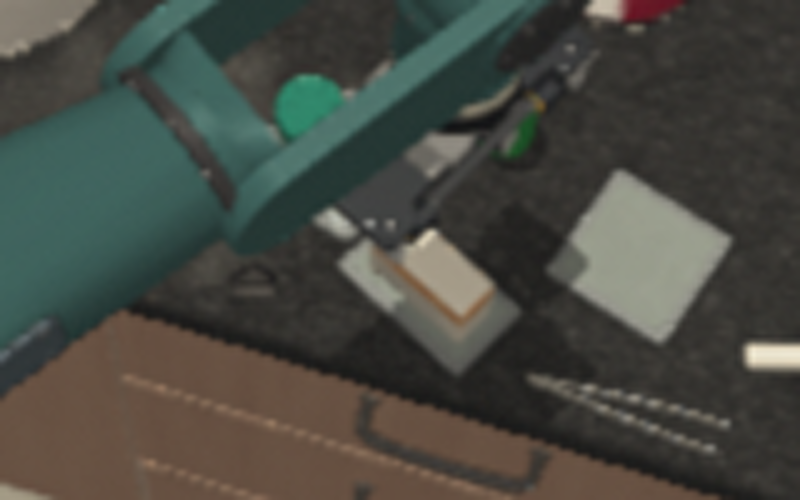

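```bash
python3 -m creep '[{"slide":[1,2,18],"roll":-6,"grip":0.05},{"slide":[3,4,40],"roll":-13,"grip":0.05},{"slide":[4,6,62],"roll":-20,"grip":0.05},{"slide":[6,8,84],"roll":-27,"grip":0.05},{"slide":[7,8,102],"roll":-34,"grip":0.05},{"slide":[8,8,116],"roll":-41,"grip":0.05},{"slide":[8,8,121],"roll":-45.5,"grip":0.05},{"slide":[8,8,121],"roll":-45.5,"grip":0.05},{"slide":[8,8,121],"roll":-45.5,"grip":0.05},{"slide":[8,8,121],"roll":-45.5,"grip":0.05}]'; python3 d.py .5133,-.1318,.0317,20
python3 - <<'E'
from h import *
for cr,P,z in [("ta",[(622,170),(734,240),(661,343),(546,269)],.003),("sa",[(183,143),(277,175),(232,237),(134,205)],.003),("sa",[(284,213),(316,236),(253,283),(220,268)],.06)]:
    w=np.array([az(cr,p,z) for p in P]);print(w.round(4).tolist(),w.mean(0))
E
```

```text
time: 23.22
tool_pos: [0.5094, -0.1304, 0.1603]
ee_rot: [-1.569, 0.002, 0.346]
wrist_force: [-0.4, 0.1, -0.2]
width: 0.0893
t 23.22 tcp [ 0.5094 -0.1304  0.1603] yaw 19.8 down [-0.0028  0.0009 -1.    ] w 0.0893 F [-0.3688  0.1155 -0.1604]
.5133,-.1318,.0317,20 slide [  3.5 128.6  -2.9] roll -0.2
[[0.5766, -0.3362], [0.551, -0.4226], [0.4643, -0.395], [0.4908, -0.3069]] [ 0.52068592 -0.36518827]
[[0.5435, -0.4226], [0.461, -0.3947], [0.4859, -0.3107], [0.5691, -0.3357]] [ 0.51489789 -0.36591453]
[[0.4432, -0.2791], [0.4162, -0.2567], [0.4554, -0.1958], [0.4816, -0.2078]] [ 0.44910125 -0.23484202]
```

```bash
python3 -m creep '[{"slide":[3.5,18,-3],"roll":0,"grip":0.05},{"slide":[3.5,42,-3],"roll":0,"grip":0.05},{"slide":[3.5,66,-3],"roll":0,"grip":0.05},{"slide":[3.5,90,-3],"roll":0,"grip":0.05},{"slide":[3.5,110,-3],"roll":0,"grip":0.05},{"slide":[3.5,123,-3],"roll":0,"grip":0.05},{"slide":[3.5,128.5,-3],"roll":0,"grip":0.05},{"slide":[3.5,128.5,-3],"roll":0,"grip":0.05},{"slide":[3.5,128.5,-3],"roll":0,"grip":0.2},{"slide":[3.5,128.5,-3],"roll":0,"grip":0.35},{"slide":[3.5,128.5,-3],"roll":0,"grip":0.45},{"slide":[3.5,128.5,-3],"roll":0,"grip":0.6},{"slide":[3.5,128.5,-3],"roll":0,"grip":0.8},{"slide":[3.5,128.5,-3],"roll":0,"grip":1},{"slide":[3.5,128.5,-3],"roll":0,"grip":1},{"slide":[3.5,128.5,-3],"roll":0,"grip":1}]'; python3 d.py .43,-.2,.16,0 .44,-.30,.16,-30 .518,-.3655,.16,-30
```

```text
time: 24.55
tool_pos: [0.5148, -0.132, 0.0338]
ee_rot: [-1.571, -0.0, 0.349]
wrist_force: [-0.4, -0.2, 1.1]
width: 0.0482
t 24.55 tcp [ 0.5148 -0.132   0.0338] yaw 20.0 down [ 0.0006 -0.0001 -1.    ] w 0.0482 F [-0.3755 -0.1538  1.0807]
.43,-.2,.16,0 slide [-102.9 -126.3  -35. ] roll 20.0
.44,-.30,.16,-30 slide [-127.7 -126.2 -132.4] roll 50.0
.518,-.3655,.16,-30 slide [ -76.7 -126.2 -220.6] roll 50.0
```

```bash
python3 -m creep '[{"slide":[0,-12,0],"roll":0,"grip":1},{"slide":[0,-40,0],"roll":0,"grip":1},{"slide":[-5,-75,0],"roll":0,"grip":1},{"slide":[-20,-105,-3],"roll":2,"grip":1},{"slide":[-45,-122,-14],"roll":7,"grip":1},{"slide":[-70,-125,-25],"roll":13,"grip":1},{"slide":[-94,-125,-42],"roll":19,"grip":1},{"slide":[-108,-125,-67],"roll":25,"grip":1},{"slide":[-116,-125,-95],"roll":31,"grip":1},{"slide":[-120,-125,-122],"roll":37,"grip":1},{"slide":[-117,-125,-148],"roll":43,"grip":1},{"slide":[-106,-125,-172],"roll":48,"grip":1},{"slide":[-93,-125,-194],"roll":50,"grip":1},{"slide":[-82,-122,-212],"roll":50,"grip":1},{"slide":[-77,-110,-220.5],"roll":50,"grip":1},{"slide":[-77,-90,-220.5],"roll":50,"grip":1},{"slide":[-77,-70,-220.5],"roll":50,"grip":1},{"slide":[-77,-50,-220.5],"roll":50,"grip":1},{"slide":[-77,-50,-220.5],"roll":50,"grip":1},{"slide":[-77,-50,-220.5],"roll":50,"grip":1}]'; python3 d.py .518,-.3655,.0338,-30
python3 - <<'E'
from bench import snapshot
import cv2
s=cv2.cvtColor(snapshot("side"),cv2.COLOR_RGB2BGR)
cv2.imwrite("pics/s14.png",cv2.resize(s[130:310,250:450],None,fx=2.5,fy=2.5,interpolation=2))
E
```

```text
time: 26.22
tool_pos: [0.5168, -0.3648, 0.0825]
ee_rot: [-1.57, 0.003, -0.524]
wrist_force: [-1.5, 0.2, -0.4]
width: 0.0483
t 26.22 tcp [ 0.5168 -0.3648  0.0825] yaw -30.0 down [-0.0024  0.0022 -1.    ] w 0.0483 F [-1.4819  0.1665 -0.3675]
.518,-.3655,.0338,-30 slide [ 1.5 48.7 -0.1] roll -0.0
```

View pics/s14.png

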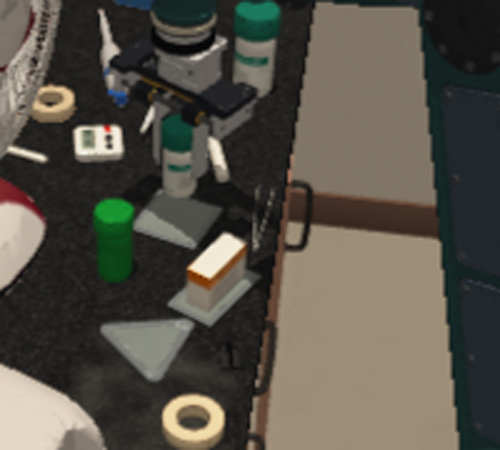

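```bash
python3 -m creep '[{"slide":[1.5,12,0],"roll":0,"grip":1},{"slide":[1.5,26,0],"roll":0,"grip":1},{"slide":[1.5,38,0],"roll":0,"grip":1},{"slide":[1.5,45,0],"roll":0,"grip":1},{"slide":[1.5,48,0],"roll":0,"grip":1},{"slide":[1.5,49,0],"roll":0,"grip":1},{"slide":[1.5,49,0],"roll":0,"grip":1},{"slide":[1.5,49,0],"roll":0,"grip":0.5},{"slide":[1.5,49,0],"roll":0,"grip":0.4},{"slide":[1.5,49,0],"roll":0,"grip":0.25},{"slide":[1.5,49,0],"roll":0,"grip":0.1},{"slide":[1.5,49,0],"roll":0,"grip":0.1},{"slide":[1.5,49,0],"roll":0,"grip":0.1},{"slide":[1.5,35,0],"roll":0,"grip":0.1},{"slide":[1.5,5,0],"roll":0,"grip":0.1},{"slide":[1.5,-30,0],"roll":0,"grip":0.1},{"slide":[1.5,-65,0],"roll":0,"grip":0.2},{"slide":[1.5,-85,0],"roll":0,"grip":0.3},{"slide":[1.5,-85,0],"roll":0,"grip":0.3}]'; python3 d.py .44,-.27,.16,0 .42,0,.16,40 .4295,.2765,.16,90
python3 - <<'E'
from bench import snapshot
import cv2
s=cv2.cvtColor(snapshot("side"),cv2.COLOR_RGB2BGR)
cv2.imwrite("pics/s15.png",cv2.resize(s[130:310,250:450],None,fx=2.5,fy=2.5,interpolation=2))
E
```

```text
time: 27.85
tool_pos: [0.5213, -0.3682, 0.176]
ee_rot: [-1.573, -0.012, -0.524]
wrist_force: [0.5, -0.3, 1.1]
width: 0.0682
t 27.85 tcp [ 0.5213 -0.3682  0.176 ] yaw -30.0 down [ 0.0097 -0.0081 -0.9999] w 0.0682 F [ 0.5263 -0.3096  1.069 ]
.44,-.27,.16,0 slide [-119.7   14.4   44.4] roll -30.0
.42,0,.16,40 slide [-272.2   12.   268.1] roll -70.0
.4295,.2765,.16,90 slide [-402.3    9.9  512.3] roll -120.0
```

View pics/s15.png

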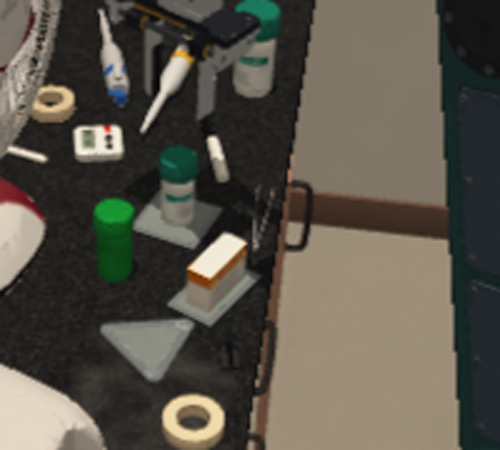

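```bash
python3 -m creep '[{"slide":[-25,3,9],"roll":-6,"grip":0.3},{"slide":[-60,8,22],"roll":-12,"grip":0.3},{"slide":[-95,12,36],"roll":-18,"grip":0.3},{"slide":[-118,14,50],"roll":-24,"grip":0.3},{"slide":[-138,14,78],"roll":-30,"grip":0.3},{"slide":[-158,14,107],"roll":-36,"grip":0.3},{"slide":[-178,14,134],"roll":-42,"grip":0.3},{"slide":[-198,13,162],"roll":-48,"grip":0.3},{"slide":[-218,13,190],"roll":-54,"grip":0.3},{"slide":[-238,13,218],"roll":-60,"grip":0.3},{"slide":[-257,12,246],"roll":-66,"grip":0.3},{"slide":[-274,12,275],"roll":-72,"grip":0.3},{"slide":[-291,12,305],"roll":-78,"grip":0.3},{"slide":[-308,12,336],"roll":-84,"grip":0.3},{"slide":[-325,11,367],"roll":-90,"grip":0.35},{"slide":[-342,11,398],"roll":-96,"grip":0.4},{"slide":[-358,10,429],"roll":-102,"grip":0.45},{"slide":[-374,10,459],"roll":-108,"grip":0.45},{"slide":[-388,10,485],"roll":-114,"grip":0.45},{"slide":[-398,10,503],"roll":-120,"grip":0.45}]';python3 -m creep '[{"slide":[0,0,0],"roll":0,"grip":0.45},{"slide":[0,0,0],"roll":0,"grip":0.45}]'; python3 d.py .4295,.2765,.0145,90
python3 - <<'E'
from bench import snapshot
import cv2
s=cv2.cvtColor(snapshot("side"),cv2.COLOR_RGB2BGR)
cv2.imwrite("pics/s16.png",cv2.resize(s[280:460,200:440],None,fx=2.5,fy=2.5,interpolation=2))
E
```

```text
time: 29.57
tool_pos: [0.4244, 0.2705, 0.1556]
ee_rot: [-1.567, 0.001, 1.578]
wrist_force: [-0.4, -0.8, -0.3]
width: 0.0513
time: 29.73
tool_pos: [0.4247, 0.2684, 0.156]
ee_rot: [-1.567, 0.003, 1.57]
wrist_force: [-0.0, -0.4, 0.1]
width: 0.0516
t 29.73 tcp [0.4247 0.2684 0.156 ] yaw 90.0 down [-0.004  -0.0026 -1.    ] w 0.0516 F [-0.0183 -0.4269  0.0941]
.4295,.2765,.0145,90 slide [  8.5 141.4  -5.3] roll -0.0
```

View pics/s16.png

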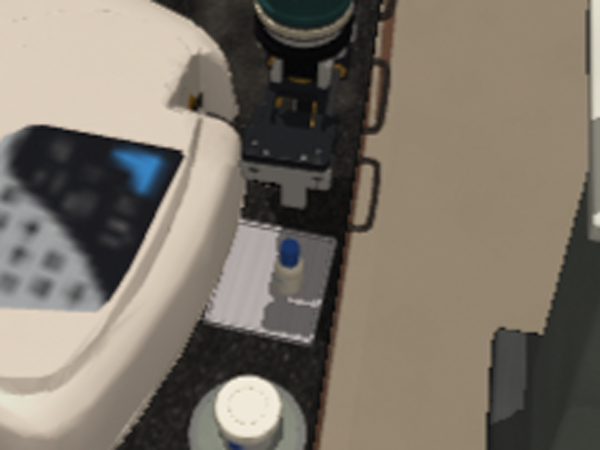

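```bash
python3 -m creep '[{"slide":[4,12,-3],"roll":0,"grip":0.45},{"slide":[8.5,35,-5],"roll":0,"grip":0.45},{"slide":[8.5,60,-5],"roll":0,"grip":0.45},{"slide":[8.5,82,-5],"roll":0,"grip":0.45},{"slide":[8.5,100,-5],"roll":0,"grip":0.45},{"slide":[8.5,115,-5],"roll":0,"grip":0.45},{"slide":[8.5,128,-5],"roll":0,"grip":0.45},{"slide":[8.5,137,-5],"roll":0,"grip":0.45},{"slide":[8.5,141,-5],"roll":0,"grip":0.45},{"slide":[8.5,141,-5],"roll":0,"grip":0.45},{"slide":[8.5,141,-5],"roll":0,"grip":0.6},{"slide":[8.5,141,-5],"roll":0,"grip":0.7},{"slide":[8.5,141,-5],"roll":0,"grip":0.85},{"slide":[8.5,141,-5],"roll":0,"grip":1},{"slide":[8.5,141,-5],"roll":0,"grip":1},{"slide":[8.5,141,-5],"roll":0,"grip":1}]'; python3 d.py .415,.1,.16,50 .43,-.03,.16,25 .514,-.1315,.16,25
```

```text
time: 31.12
tool_pos: [0.4316, 0.2773, 0.0183]
ee_rot: [-1.572, -0.001, 1.57]
wrist_force: [-0.2, 0.1, 2.2]
width: 0.0254
t 31.12 tcp [0.4316 0.2773 0.0183] yaw 90.0 down [ 0.0015  0.0008 -1.    ] w 0.0254 F [-0.1892  0.0669  2.1545]
.415,.1,.16,50 slide [-177.2 -141.9   16.3] roll 40.0
.43,-.03,.16,25 slide [-307.2 -142.     1.2] roll 65.0
.514,-.1315,.16,25 slide [-408.6 -141.9  -82.8] roll 65.0
```

```bash
python3 -m creep '[{"slide":[0,-12,0],"roll":0,"grip":1},{"slide":[0,-40,3],"roll":0,"grip":1},{"slide":[-8,-75,8],"roll":0,"grip":1},{"slide":[-28,-105,14],"roll":2,"grip":1},{"slide":[-58,-125,16],"roll":8,"grip":1},{"slide":[-92,-125,16],"roll":14,"grip":1},{"slide":[-127,-125,16],"roll":20,"grip":1},{"slide":[-162,-125,16],"roll":26,"grip":1},{"slide":[-197,-125,14],"roll":32,"grip":1},{"slide":[-232,-125,10],"roll":38,"grip":1},{"slide":[-267,-125,6],"roll":44,"grip":1},{"slide":[-298,-125,0],"roll":50,"grip":1},{"slide":[-325,-125,-15],"roll":55,"grip":1},{"slide":[-350,-125,-35],"roll":60,"grip":1},{"slide":[-375,-120,-56],"roll":65,"grip":1},{"slide":[-396,-110,-73],"roll":65,"grip":1},{"slide":[-408,-95,-82],"roll":65,"grip":1},{"slide":[-408.6,-75,-82.8],"roll":65,"grip":1},{"slide":[-408.6,-55,-82.8],"roll":65,"grip":1},{"slide":[-408.6,-55,-82.8],"roll":65,"grip":1}]'; python3 d.py .514,-.1315,.0193,25
python3 - <<'E'
from bench import snapshot
import cv2
s=cv2.cvtColor(snapshot("side"),cv2.COLOR_RGB2BGR)
cv2.imwrite("pics/s17.png",cv2.resize(s[130:310,250:450],None,fx=2.5,fy=2.5,interpolation=2))
E
```

```text
time: 32.78
tool_pos: [0.5107, -0.131, 0.0684]
ee_rot: [-1.564, 0.006, 0.435]
wrist_force: [-0.4, -0.0, -0.8]
width: 0.0258
t 32.78 tcp [ 0.5107 -0.131   0.0684] yaw 24.9 down [-0.0082  0.0031 -1.    ] w 0.0258 F [-0.4235 -0.0288 -0.7745]
.514,-.1315,.0193,25 slide [ 3.1 49.1 -2.1] roll -0.1
```

View pics/s17.png

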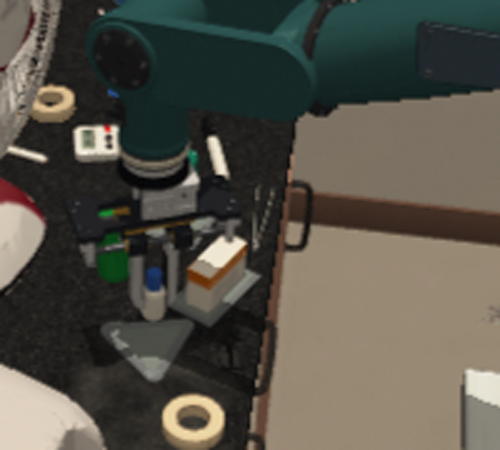

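```bash
python3 -m creep '[{"slide":[2,12,-1],"roll":0,"grip":1},{"slide":[3,27,-2],"roll":0,"grip":1},{"slide":[3,38,-2],"roll":0,"grip":1},{"slide":[3,45,-2],"roll":0,"grip":1},{"slide":[3,48,-2],"roll":0,"grip":1},{"slide":[3,48.5,-2],"roll":0,"grip":1},{"slide":[3,48.5,-2],"roll":0,"grip":1}]'; python3 d.py .514,-.1315,.0193,25
```

```text
time: 33.42
tool_pos: [0.5175, -0.1323, 0.0244]
ee_rot: [-1.571, -0.001, 0.436]
wrist_force: [0.1, -0.6, -0.2]
width: 0.0258
t 33.42 tcp [ 0.5175 -0.1323  0.0244] yaw 25.0 down [ 0.0006 -0.0001 -1.    ] w 0.0258 F [ 0.0537 -0.5774 -0.2011]
.514,-.1315,.0193,25 slide [-2.8  5.1  2.2] roll -0.0
```

```bash
python3 -m creep '[{"slide":[-2.8,2,2.2],"roll":0,"grip":1},{"slide":[-2.8,4,2.2],"roll":0,"grip":1},{"slide":[-2.8,5,2.2],"roll":0,"grip":1},{"slide":[-2.8,5,2.2],"roll":0,"grip":1},{"slide":[-2.8,5,2.2],"roll":0,"grip":1}]'; python3 d.py .514,-.1315,.0193,25
```

```text
time: 33.83
tool_pos: [0.5138, -0.1315, 0.0192]
ee_rot: [-1.571, -0.0, 0.436]
wrist_force: [-0.2, -0.6, 1.7]
width: 0.0256
t 33.83 tcp [ 0.5138 -0.1315  0.0192] yaw 25.0 down [ 0.0003 -0.     -1.    ] w 0.0256 F [-0.1647 -0.6339  1.656 ]
.514,-.1315,.0193,25 slide [ 0.2 -0.1 -0.1] roll -0.0
```

Contact force is present and the height is right, so I release, rise and pull back clear of the view.

```bash
python3 -m creep '[{"slide":[0,0,0],"roll":0,"grip":0.7},{"slide":[0,0,0],"roll":0,"grip":0.6},{"slide":[0,0,0],"roll":0,"grip":0.5},{"slide":[0,0,0],"roll":0,"grip":0.5},{"slide":[0,0,0],"roll":0,"grip":0.5},{"slide":[0,-12,0],"roll":0,"grip":0.5},{"slide":[0,-35,0],"roll":0,"grip":0.5},{"slide":[0,-65,0],"roll":0,"grip":0.5},{"slide":[0,-100,0],"roll":0,"grip":0.5},{"slide":[0,-135,0],"roll":0,"grip":0.5},{"slide":[0,-165,0],"roll":0,"grip":0.5},{"slide":[-20,-180,15],"roll":0,"grip":0.5},{"slide":[-45,-185,45],"roll":0,"grip":0.5},{"slide":[-60,-190,80],"roll":0,"grip":0.5},{"slide":[-75,-200,115],"roll":0,"grip":0.5},{"slide":[-75,-210,150],"roll":0,"grip":0.5},{"slide":[-75,-210,185],"roll":0,"grip":0.5},{"slide":[-75,-210,200],"roll":0,"grip":0.5},{"slide":[-75,-210,200],"roll":0,"grip":0.5},{"slide":[-75,-210,200],"roll":0,"grip":0.5}]'; python3 d.py
python3 - <<'E'
from bench import snapshot
import cv2
s=cv2.cvtColor(snapshot("side"),cv2.COLOR_RGB2BGR);t=cv2.cvtColor(snapshot("top"),cv2.COLOR_RGB2BGR)
cv2.imwrite("pics/s18f.png",s);cv2.imwrite("pics/s18.png",cv2.resize(s[170:320,270:400],None,fx=4,fy=4,interpolation=2))
cv2.imwrite("pics/t18.png",cv2.resize(t[220:320,260:420],None,fx=5,fy=5,interpolation=2))
cv2.imwrite("pics/sb18.png",cv2.resize(s[340:480,230:360],None,fx=4,fy=4,interpolation=2))
E
```

```text
time: 35.5
tool_pos: [0.3613, 0.0184, 0.23]
ee_rot: [-1.572, -0.002, 0.438]
wrist_force: [0.7, 0.2, 0.1]
width: 0.0468
t 35.5 tcp [0.3613 0.0184 0.23  ] yaw 25.1 down [ 0.0024 -0.0007 -1.    ] w 0.0468 F [0.6656 0.2094 0.0737]
```

View pics/s18.png

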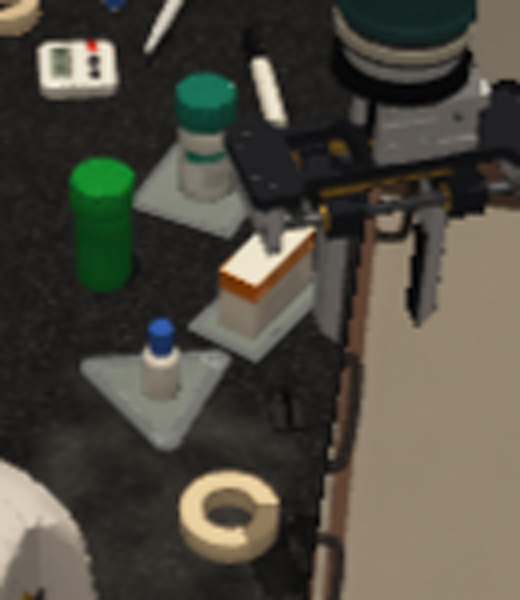

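View pics/t18.png

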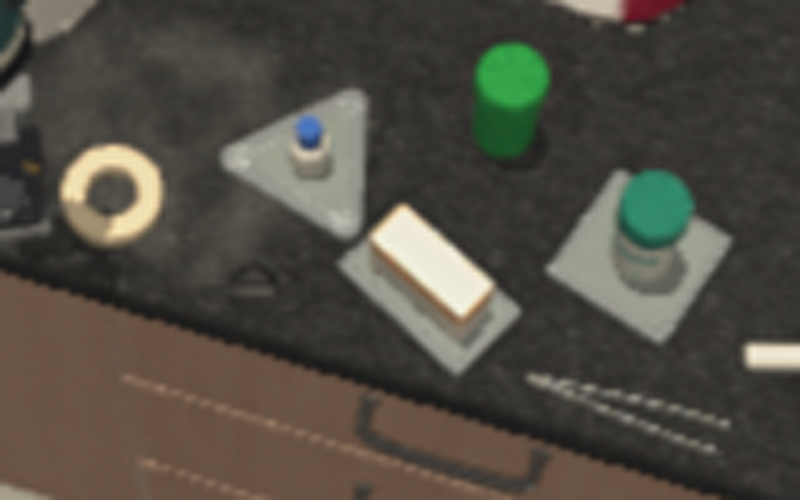

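View pics/sb18.png

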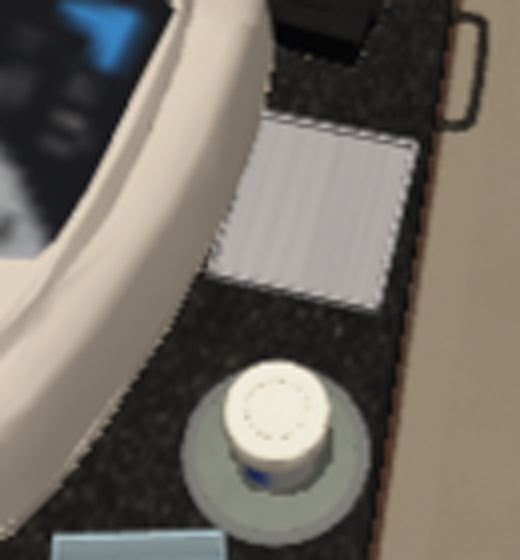

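```bash
python3 - <<'E'
from h import *
print("drop",az("ta",(309,127),.066),az("sa",(162,327),.066),"tri ta .5156,-.1314 sa .5128,-.1314")
print("can",az("ta",(656,205),.102),az("sa",(206,95),.102),"sq ta .5207,-.3652 sa .5149,-.3659")
w=np.array([az("ta",p,.06) for p in [(402,205),(494,288),(463,323),(371,240)]]);d=w[1]-w[0];print("carton",w.mean(0),np.degrees(np.arctan2(d[1],d[0]))+180,"obl ta .4536,-.2359 65deg")
E
```

```text
drop [ 0.51451664 -0.12992137] [ 0.51167808 -0.13104085] tri ta .5156,-.1314 sa .5128,-.1314
can [ 0.51834575 -0.36496305] [ 0.51666824 -0.35973634] sq ta .5207,-.3652 sa .5149,-.3659
carton [ 0.44965849 -0.236539  ] 63.80531062542555 obl ta .4536,-.2359 65deg
```

All four things are within about 6 mm of their mat centres, so I hand the job in.

```bash
python3 - <<'E'
from bench import ticket
print(ticket.close_job())
E
```

```text
the job is handed in; nothing more can be done
None
```

I handed the job in at about 35.6 s of the 144 s allowed, with all four things upright and released on their own mats. I parked the dropper bottle in the tray. The cup then went to the round mat, and the canister waited on the triangle while the carton went to the oblong. Finally the canister went to the square and the dropper bottle to the triangle.

My last measurements from the pictures, as distance from each mat's centre:

| Thing | Mat | Offset | Limit |
|---|---|---|---|
| Dropper bottle | triangle | about 2 mm | 15 mm |
| Specimen cup | round | about 1 mm | 15 mm |
| Slide carton | oblong | 2–4 mm, long sides within about 2° | 15 mm, 15° |
| Strip canister | square | 2 mm (top camera), 6 mm (side camera) | 15 mm |

- **Cup:** I measured it with the side camera only, because the arm hid it from the top camera. It looked unchanged in the last side picture.
- **Canister:** the two cameras disagreed by about 4 mm, which is near the error of my pixel readings.
- **Tape and gripper:** the roll of tape had not visibly moved, and the gripper was raised clear of everything at the end.

No check failed, and the hand-in gave no verdict.

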